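# Close down the filling bench: hang the scoops, lay the carton layer

## Task

Clear up the filling bench: hang both scoops by their own hooks over the orange lip of the blue tote, so that they hang free of the bench, and lay every carton flat on the pallet slab inside its own painted outline, lengthways with it, so that the cartons make the interlocking pinwheel layer (with fewer than four cartons, leave outlines empty). The red scoop is standing on the pallet; leave the other things on the bench where they are.

Things in the scene. Friction and masses are not known exactly. Their poses are not given: they have to be found in the camera images.
- pallet: Plywood pallet slab, 230 x 230 x 18 mm, fixed on the bench. Origin: centre of its underside, z up; top at 18 mm. Four black outlines (110 x 56 mm) are painted on it in a pinwheel round an empty 60 mm square in the middle, 6 mm apart, for one layer of cartons.
- slot0 (a point): Centre of painted outline 0, on the pallet's top, at (-31, -58) mm in the pallet's frame; its 110 mm side runs along the pallet's x.
- slot1 (a point): Centre of painted outline 1, on the pallet's top, at (58, -31) mm in the pallet's frame; its 110 mm side runs along the pallet's y.
- slot2 (a point): Centre of painted outline 2, on the pallet's top, at (31, 58) mm in the pallet's frame; its 110 mm side runs along the pallet's x.
- slot3 (a point): Centre of painted outline 3, on the pallet's top, at (-58, 31) mm in the pallet's frame; its 110 mm side runs along the pallet's y.
- tote: Blue open plastic tote, 200 mm (its x) by 280 mm (its y), 140 mm high, walls 6 mm thick, fixed on the bench. Origin: centre of its underside, z up. The rim of its -x side (a 280 mm side, the one that faces the robot) is orange: the lip for the scoops. A layer of small steel parts lies on its floor.
- lip (a point): Middle of the orange lip: centre of the wall's thickness, on the rim, 140 mm above the bench; at x = -97 mm in the tote's frame. The lip runs along the tote's y.
- scoop_red: Steel parts scoop, red grip, about 0.18 kg, upright on its round cup (67 mm wide, 55 high); at the start it stands on the pallet, in the way of the cartons. Origin: centre of the cup's underside, z up. A strap (5 x 18 mm) rises at x = 33.5 to 38.5 mm on the cup's side; its hook points to +x.
- scoop_red_throat (a point): Middle of the red scoop's hook gap, at (48, 0, 112) mm in the scoop's frame. The hook: a flat arm from the strap towards +x, underside 112 mm up (6 mm thick), and a tip 18 mm wide pointing down to 90 mm up; the gap between strap and tip is 19.5 mm (x = 38.5 to 58 mm). Hung, this point is at the rim; the scoop may then lean about 0.15 rad.
- scoop_red_grip (a point): Point on the axis of the red grip, at (36, 0, 166) mm in the scoop's frame. The grip is an upright 18 x 18 mm bar from 118 to 190 mm above the scoop's origin, to be pinched from above on any two faces.
- scoop_green: Steel parts scoop, green grip, about 0.18 kg, upright on its round cup (67 mm wide, 55 high); at the start it stands on the bench in front of the tote. Origin: centre of the cup's underside, z up. A strap (5 x 18 mm) rises at x = 33.5 to 38.5 mm on the cup's side; its hook points to +x.
- scoop_green_throat (a point): Middle of the green scoop's hook gap, at (48, 0, 112) mm in the scoop's frame. The hook: a flat arm from the strap towards +x, underside 112 mm up (6 mm thick), and a tip 18 mm wide pointing down to 90 mm up; the gap between strap and tip is 19.5 mm (x = 38.5 to 58 mm). Hung, this point is at the rim; the scoop may then lean about 0.15 rad.
- scoop_green_grip (a point): Point on the axis of the green grip, at (36, 0, 166) mm in the scoop's frame. The grip is an upright 18 x 18 mm bar from 118 to 190 mm above the scoop's origin, to be pinched from above on any two faces.
- carton_a: Closed cardboard carton, 110 (its x) x 56 (y) x 60 mm (z), 0.18 to 0.35 kg, paper tape along its top. Origin: centre of its underside. Starts right of the pallet. Three or four are present, all alike; any outline will do. To set one beside others, grip it across its width, off its middle towards the end by the empty square, one finger in that square.
- carton_b: Closed cardboard carton, 110 (its x) x 56 (y) x 60 mm (z), 0.18 to 0.35 kg, paper tape along its top. Origin: centre of its underside. Starts right of the pallet. Three or four are present, all alike; any outline will do. To set one beside others, grip it across its width, off its middle towards the end by the empty square, one finger in that square.
- carton_c: Closed cardboard carton, 110 (its x) x 56 (y) x 60 mm (z), 0.18 to 0.35 kg, paper tape along its top. Origin: centre of its underside. Starts right of the pallet. Three or four are present, all alike; any outline will do. To set one beside others, grip it across its width, off its middle towards the end by the empty square, one finger in that square.
- carton_d: Closed cardboard carton, 110 (its x) x 56 (y) x 60 mm (z), 0.18 to 0.35 kg, paper tape along its top. Origin: centre of its underside. Starts right of the pallet. Three or four are present, all alike; any outline will do. To set one beside others, grip it across its width, off its middle towards the end by the empty square, one finger in that square.
- tape_roll: Roll of amber packing tape, 90 mm across, 48 mm high, lying flat. A bystander, loose: leave it alone. Origin: centre of its underside.
- spray_can: Spray can with a yellow band, 54 mm across, 150 mm high. A bystander, loose: leave it alone. Origin: centre of its underside.
- jar: Glass jar with black cap, 70 mm across, 80 mm high. A bystander, loose: leave it alone. Origin: centre of its underside.
- wrench: Steel wrench, 170 mm long, lying flat. A bystander, loose: leave it alone. Origin: centre of its underside (mid-length).
- reel: Black plastic reel, 90 mm across, 50 mm high. A bystander, loose: leave it alone. Origin: centre of its underside.
- block: Wooden block, 90 x 60 x 40 mm. A bystander, loose: leave it alone. Origin: centre of its underside.
There are look-alikes about, which are no part of the job. Leave any turquoise look-alike of the carton_b alone.

How it is judged:
At the end, for the whole second after the job is handed in: Both scoops hang at rest by the hook on the orange lip (gap's middle within 18 mm of the wall's, near rim height), leaning under 0.3 rad, 12 mm or more off the bench. Each carton lies flat on the pallet, centre within 14 mm of an outline's, turned under 0.17 rad from it, at rest. Nothing held (x of scoop_red_throat in the frame of tote between -0.115 and -0.079 m and y of scoop_red_throat in the frame of tote between -0.135 and 0.135 m and z of scoop_red_throat in the frame of tote between 0.13 and 0.152 m and angle between each of scoop_red, scoop_green's own z axis and vertical below 0.3 rad and height (world z) of each of scoop_red, scoop_green above 0.012 m and contact force between each of scoop_red, scoop_green and tote above 0.3 N and linear speed of each of scoop_red, scoop_green, carton_a, carton_b, carton_c, carton_d below 0.02 m/s and angular speed of each of scoop_red, scoop_green below 0.2 rad/s and contact force between each of scoop_red, scoop_green, carton_a, carton_b, carton_c, carton_d and the fingers below 0.1 N and x of scoop_green_throat in the frame of tote between -0.115 and -0.079 m and y of scoop_green_throat in the frame of tote between -0.135 and 0.135 m and z of scoop_green_throat in the frame of tote between 0.13 and 0.152 m and ((horizontal distance between carton_a and slot0 below 0.014 m and angle between the x axis of carton_a and the x axis of pallet, either way round below 0.17 rad) or (horizontal distance between carton_a and slot1 below 0.014 m and angle between the x axis of carton_a and the y axis of pallet, either way round below 0.17 rad) or (horizontal distance between carton_a and slot2 below 0.014 m and angle between the x axis of carton_a and the x axis of pallet, either way round below 0.17 rad) or (horizontal distance between carton_a and slot3 below 0.014 m and angle between the x axis of carton_a and the y axis of pallet, either way round below 0.17 rad)) and z of carton_a in the frame of pallet between 0.012 and 0.025 m and angle between each of carton_a, carton_b, carton_c, carton_d's own z axis and vertical below 0.1 rad and ((horizontal distance between carton_b and slot0 below 0.014 m and angle between the x axis of carton_b and the x axis of pallet, either way round below 0.17 rad) or (horizontal distance between carton_b and slot1 below 0.014 m and angle between the x axis of carton_b and the y axis of pallet, either way round below 0.17 rad) or (horizontal distance between carton_b and slot2 below 0.014 m and angle between the x axis of carton_b and the x axis of pallet, either way round below 0.17 rad) or (horizontal distance between carton_b and slot3 below 0.014 m and angle between the x axis of carton_b and the y axis of pallet, either way round below 0.17 rad)) and z of carton_b in the frame of pallet between 0.012 and 0.025 m and ((horizontal distance between carton_c and slot0 below 0.014 m and angle between the x axis of carton_c and the x axis of pallet, either way round below 0.17 rad) or (horizontal distance between carton_c and slot1 below 0.014 m and angle between the x axis of carton_c and the y axis of pallet, either way round below 0.17 rad) or (horizontal distance between carton_c and slot2 below 0.014 m and angle between the x axis of carton_c and the x axis of pallet, either way round below 0.17 rad) or (horizontal distance between carton_c and slot3 below 0.014 m and angle between the x axis of carton_c and the y axis of pallet, either way round below 0.17 rad)) and z of carton_c in the frame of pallet between 0.012 and 0.025 m and ((horizontal distance between carton_d and slot0 below 0.014 m and angle between the x axis of carton_d and the x axis of pallet, either way round below 0.17 rad) or (horizontal distance between carton_d and slot1 below 0.014 m and angle between the x axis of carton_d and the y axis of pallet, either way round below 0.17 rad) or (horizontal distance between carton_d and slot2 below 0.014 m and angle between the x axis of carton_d and the x axis of pallet, either way round below 0.17 rad) or (horizontal distance between carton_d and slot3 below 0.014 m and angle between the x axis of carton_d and the y axis of pallet, either way round below 0.17 rad)) and z of carton_d in the frame of pallet between 0.012 and 0.025 m); the robot touches nothing.
It fails at once if a bystander (tape roll, spray can, jar, wrench, reel or block) is moved by more than 4 cm (distance of any of tape_roll, spray_can, jar, wrench, reel, block from where it was at the start of the episode above 0.04 m).
Of carton_a, carton_b, carton_c, carton_d only 3 to 4 are there at a start; the rules pass over those that are not, and their reading is None.
At some moment in a run one of carton_a, carton_b, carton_c, carton_d may be knocked a few centimetres aside while the robot is not near it.
It also fails if it takes over 210 s, if anything falls off the work surface, if the arm or the gripper's body presses on something with over 40 N, if the wrist force passes 120 N, or if a joint passes its speed limit or range.

## Robot

A 7-joint arm with a two-finger parallel gripper is mounted at the origin on the work surface. World frame = base frame: x ahead of the robot, y to its left, z up, the work surface at z = 0. Lengths are in m, angles in rad, forces in N, time in s.
With the tool pointing down it reaches from about 0.4 to 0.85 m from the base axis. Payload 4.5 kg.
Tool frame: the origin (TCP) lies between the finger pads; the fingertips stand 19 mm ahead of it and the grasp point (between the pads) is the TCP; z points along the fingers, y is the direction in which the jaws open and shut (so a half turn about z gives the same grasp; the last joint's range is limited). The gripper opens to 88 mm and grips with 3 to 60 N. Pads are 18 mm wide; open, the fingers measure 123 mm over their backs; the gripper's body (75 mm by 187 mm) begins 45 mm behind the grasp point.
Start: joints at [-1.16, 0.689, -0.195, 1.565, 0.157, 0.902, -0.215], TCP at [0.23, 0.581, 0.218] pointing down, gripper open.
Joint ranges: [-3.01, 3.01], [-0.46, 2.08], [-1.47, 1.51], [0.13, 2.56], [-1, 4.14], [0.04, 2.09], [-2.66, 2.66]. Speed limits (rad/s): [2.57, 2.57, 3.14, 3.14, 3.14, 3.14, 3.14].

## Interface

Orientations are given as a unit quaternion [x, y, z, w].
In Python, from plant import status, snapshot, finish_job, cut_out, tip_of gives the robot as it stands. The module is installed in compiled form; this text tells all that it offers.
- The arm moves only by the tool carry_out, never from a script. Its arguments are lists of equal length, an entry for each row: "linear": the shift along the world's x, y, z in m, a list of three; "roll": the turn about the world's z in rad. A call has 1 to 8 rows; each row is the pose to reach, as a shift and turn from the pose measured when the call began; what a row does not reach only later rows make up. A row lasts 1/12 s, in which the tool goes at most 41.7 mm and 7.16 degrees, less where a joint would pass 70% of its speed; a pose out of reach is approached as far as the arm can. A call with a gripper value outside its range is refused whole. "gripper" is the opening, from 0 (shut) to 1 (fully open), set as the call begins (left out, the last holds). The fingers move at their own pace and stop on an object; "grip_force" is the grip in N (left out, the last holds). Time passes only in rows, so rows that repeat a pose let the fingers close. It gives the time, the measured TCP pose, the force and the opening at its end, in the units of the state.
- status.get_state(): the state, without advancing time (a new reading comes with each control period).
- snapshot(name): name is "scene" or "top"; returns a dict with "img" (384x512x3 uint8, red, green, blue), "range_z" (384x512 float32, m along the optical axis (not along the pixel's ray), 0 where there is no reading), "fx", "fy", "cx", "cy" (pixels), "world_from_camera" (4x4, takes a point from camera to world coordinates). Camera axes: x right, y down, z forward; pixel columns grow to the right and rows downward; lengths in m; the calibration is good to about 2 mm. A picture is of the moment at which its call begins.
- finish_job(): hands the job in, once; it reports no verdict.
Trained networks look in a picture, given as the dict that the camera call returned (one of the last four; its "shot" number tells which), for a name from the list of things; names that differ only in an ending like _2 or _b are one class to them, and where a whole thing is asked for, a point or a joint stands for the part that bears it (a point fixed in the world has none). Each returns a list of dicts, best first, with "confidence" (0 to 1); they miss things now and then, are a little off and sometimes report something else, mostly with a low value. They report only what shows in the picture. A call takes as long as a camera call. They do not tell look-alikes from the thing itself.
- cut_out(picture, query): "region" (384x512 bool, what is visible of it) and "pixel" ([column, row] in pixels, amid what is visible of it).
- tip_of(picture, query): "pixel" ([column, row] in pixels: a listed point, or the origin of a listed thing).
The state is a dict: "clock": time; "q": joint angles; "qd": joint speeds; "joint_torque": joint torques, N m; "tool_pos": TCP position; "eef_rot": TCP orientation; "contact_force": force on the tool from outside, world axes, zero at the start; "moment": the same for the moment, N m; "opening": opening from 0.0 (shut) to 1.0 (fully open).
Only numpy, scipy, OpenCV 4.12 (cv2) and the standard library are available. Lean on these libraries where they do the work, as an engineer would, in place of code of your own. Each camera call takes 0.05 s, during which the arm holds its last target.

## Working session

There is one attempt and no reset: what is moved stays moved. The work goes in short steps, Python scripts to look and compute and a tool call to move; the robot and the scene stay as the last step left them, time stands still between calls to the robot, and variables do not carry over. Pictures are saved under pics/ and viewed, and the job is handed in when it is done.

Besides the shell and the picture viewer there is one more tool, called after "Emit:" by a JSON object that holds its "fn" and its "kwargs". carry_out: Moves the arm, as the interface text tells. Its arguments: {"type":"object","properties":{"linear":{"type":"array"},"roll":{"type":"array"},"gripper":{"type":"number"},"grip_force":{"type":"number"}},"required":["linear","roll"]}

```bash
mkdir -p pics; ls
python3 - <<'E'
from plant import status,snapshot
import cv2
print(status.get_state())
for n in("scene","top"):
    s=snapshot(n); cv2.imwrite(f"pics/{n}0.png",cv2.resize(s["img"][:,:,::-1],None,fx=1.5,fy=1.5)); print(n,s["fx"],s["fy"],s["cx"],s["cy"],s["world_from_camera"])
E
```

```text
pics
{'clock': 0.0, 'q': array([-1.16020166,  0.68998945, -0.19453231,  1.56636336,  0.15731523,
        0.9025286 , -0.21510741]), 'qd': array([-0.00068526,  0.00089879,  0.0009426 , -0.00189384,  0.00033387,
        0.00030739, -0.00018139]), 'joint_torque': array([-3.29975746e-04, -5.27569878e+01, -1.26673680e+00, -1.53430420e+01,
       -5.25865029e-02,  6.60315243e-03,  1.66600721e-04]), 'tool_pos': array([0.22975418, 0.58049197, 0.217002  ]), 'eef_rot': array([ 1.87234172e-01,  9.82314852e-01, -9.40729425e-04, -1.06869415e-04]), 'contact_force': array([-0.32737001,  1.24771972, -0.29218345]), 'moment': array([ 0.0256317 ,  0.02183045, -0.01315836]), 'opening': 1.0019063150266783}
scene 371.4678206903447 371.4678206903447 259.1379308720593 194.81956848567148 [[-0.89115586  0.29823249 -0.3419044   0.88282289]
 [ 0.4531169   0.54693527 -0.70395091  0.68366502]
 [-0.02294146 -0.78225264 -0.62253875  0.84257737]
 [ 0.          0.          0.          1.        ]]
top 396.4231754824122 396.4231754824122 263.60541074429847 192.477623366179 [[-0.0249459  -0.98470203  0.17245175  0.25174586]
 [-0.99961496  0.02666676  0.00766888 -0.09555432]
 [-0.01215029 -0.17219404 -0.98498811  1.35194763]
 [ 0.          0.          0.          1.        ]]
```

View pics/scene0.png

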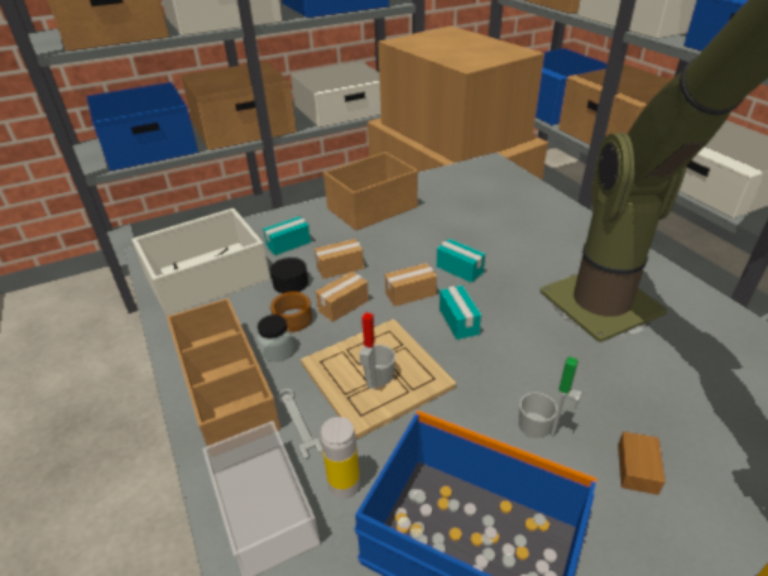

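View pics/top0.png

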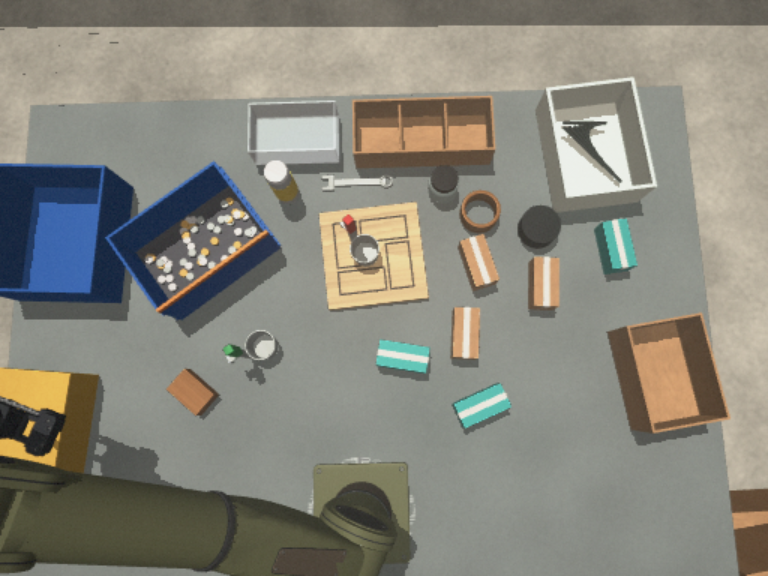

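The top view shows three brown cartons at about (478,261), (544,282) and (466,332) in the 1.5x picture. The three turquoise boxes at (403,356), (482,405) and (618,245) are look-alikes, so I leave them alone. The red scoop stands on the pallet at (365,250), and the green one on the bench at (260,345), in front of the orange lip. Next I measure them.

```bash
cat > h.py <<'E'
from plant import status,snapshot,finish_job,cut_out,tip_of
import numpy as np,cv2
def cloud(s):
    z=s["range_z"].astype(float); v,u=np.mgrid[:384,:512]
    P=np.stack([(u-s["cx"])/s["fx"]*z,(v-s["cy"])/s["fy"]*z,z],-1); T=s["world_from_camera"]
    W=P@T[:3,:3].T+T[:3,3]; W[z==0]=np.nan; return W
def pix(s,p):
    T=s["world_from_camera"]; q=T[:3,:3].T@(np.array(p,float)-T[:3,3]); return np.array([s["fx"]*q[0]/q[2]+s["cx"],s["fy"]*q[1]/q[2]+s["cy"]])
def at_z(s,px,z):
    T=s["world_from_camera"]; d=T[:3,:3]@np.array([(px[0]-s["cx"])/s["fx"],(px[1]-s["cy"])/s["fy"],1]); return T[:3,3]+d*(z-T[2,3])/d[2]
def rect(P):
    r=cv2.minAreaRect((P[:,:2]*1000).astype(np.float32)); (c,(w,h),a)=r
    if w<h: w,h=h,w; a+=90
    return np.round(c,1),round(w,1),round(h,1),round((a+90)%180-90,1)
def hsv(s): return cv2.cvtColor(s["img"],cv2.COLOR_RGB2HSV)
def show(s,name,box=None,k=2,pts=()):
    im=s["img"][:,:,::-1].copy()
    x0,y0,x1,y1=box or (0,0,512,384)
    im=cv2.resize(im[y0:y1,x0:x1],None,fx=k,fy=k,interpolation=cv2.INTER_CUBIC)
    for p in pts: cv2.circle(im,(int((p[0]-x0+.5)*k),int((p[1]-y0+.5)*k)),3,(255,0,255),1)
    cv2.imwrite(f"pics/{name}.png",im)
E
python3 - <<'E'
from h import *
s=snapshot("top"); W=cloud(s); H=hsv(s)
for d in cut_out(s,"carton_a"):
    m=d["region"]; P=W[m]; h=np.median(H[m],0); P=P[(P[:,2]>.053)&(P[:,2]<.09)]
    if len(P)>20: print("carton",round(d["confidence"],2),np.round(d["pixel"]),h,rect(P),np.round(np.nanmedian(P[:,2]),4),np.round(P.mean(0),4))
# pallet
for d in cut_out(s,"pallet")[:1]:
    P=W[d["region"]]; P=P[(P[:,2]>.012)&(P[:,2]<.026)]; print("pallet",d["confidence"],rect(P),np.median(P[:,2]))
for q in ["pallet","slot0","slot1","slot2","slot3"]:
    for d in tip_of(s,q)[:1]: print(q,round(d["confidence"],2),np.round(d["pixel"],1),np.round(at_z(s,d["pixel"],0 if q=="pallet" else .018),4))
for q in ["scoop_red","scoop_green","scoop_red_grip","scoop_green_grip","scoop_red_throat","scoop_green_throat","lip","tote"]:
    for d in tip_of(s,q)[:2]:
        z={"scoop_red":.018,"scoop_green":0,"scoop_red_grip":.184,"scoop_green_grip":.166,"scoop_red_throat":.13,"scoop_green_throat":.112,"lip":.14,"tote":0}[q]
        print(q,round(d["confidence"],2),np.round(d["pixel"],1),np.round(at_z(s,d["pixel"],z),4))
# lip orange
m=(W[:,:,2]>.125)&(W[:,:,2]<.155)&(H[:,:,1]>150)&(H[:,:,0]<20)
m=m&(np.mgrid[:384,:512][1]<200); P=W[m]; print("lip",len(P),rect(P),np.median(P[:,2]))
for n,h0,h1 in(("red",0,8),("green",45,85)):
    m=(W[:,:,2]>.1)&(W[:,:,2]<.22)&(H[:,:,1]>130)&(H[:,:,0]>=h0)&(H[:,:,0]<h1)&(np.mgrid[:384,:512][0]<260); P=W[m]
    T=P[P[:,2]>P[:,2].max()-.012] if len(P) else P
    print(n,len(P),len(T) and (np.round(T.mean(0),4),rect(T)), P[:,2].max())
for b,zz in (("scoop_red",.073),("scoop_green",.055)):
    for d in cut_out(s,b)[:1]:
        P=W[d["region"]]; P=P[np.abs(P[:,2]-zz)<.006]
        c,r=cv2.minEnclosingCircle((P[:,:2]*1000).astype(np.float32)); print(b,c,r,len(P))
for b in ["tape_roll","spray_can","jar","wrench","reel","block"]:
    for d in cut_out(s,b)[:1]:
        P=W[d["region"]]; print(b,round(d["confidence"],2),rect(P[P[:,2]>.004]),np.nanmax(P[:,2]))
E
```

```text
carton 0.94 [308. 220.] [ 15. 109. 212.] (array([ 378.7, -236.3]), 109.5, 56.0, -3.0) 0.0595 [ 0.3783 -0.2359  0.0596]
carton 0.93 [360. 186.] [ 14.  98. 208.] (array([ 486.6, -417.2]), 111.6, 57.0, -4.1) 0.0593 [ 0.4858 -0.4164  0.0593]
carton 0.59 [270. 237.] [ 85. 123. 201.] (array([331.3, -96.8]), 109.5, 56.1, 79.2) 0.0595 [ 0.3308 -0.0973  0.0598]
carton 0.57 [323. 269.] [ 86. 128. 193.] (array([ 221.6, -263.2]), 110.1, 56.2, -67.6) 0.0596 [ 0.2215 -0.2626  0.0596]
pallet 0.86 (array([567.6, -33.9]), 231.2, 230.5, 5.4) 0.01790176722878889
pallet 0.95 [250.7 171.5] [ 0.5641 -0.0418  0.    ]
slot0 0.86 [228.5 160.2] [0.6022 0.0338 0.018 ]
slot1 0.86 [228.5 160.2] [0.6022 0.0338 0.018 ]
slot2 0.86 [228.5 160.2] [0.6022 0.0338 0.018 ]
slot3 0.86 [228.5 160.2] [0.6022 0.0338 0.018 ]
scoop_red 0.92 [242.7 169.4] [ 0.5681 -0.015   0.018 ]
scoop_green 0.94 [177.6 230.5] [0.3646 0.2118 0.    ]
scoop_green 0.74 [229.9 146.5] [ 0.6567  0.0301 -0.    ]
scoop_red_grip 0.96 [230.1 150.8] [0.588  0.0125 0.184 ]
scoop_green_grip 0.82 [158.2 234.9] [0.3391 0.2321 0.166 ]
scoop_green_grip 0.6 [230.1 146.6] [0.6067 0.014  0.166 ]
scoop_red_throat 0.7 [230.8 146.9] [0.6164 0.0151 0.13  ]
scoop_green_throat 0.96 [156.9 234.4] [0.3448 0.2511 0.112 ]
lip 0.74 [140.  180.5] [0.5125 0.3    0.14  ]
tote 0.96 [137.7 164.1] [0.6018 0.3555 0.    ]
lip 230 (array([416.5, 466. ]), 644.7, 154.3, -44.7) 0.1388128482400659
red 38 (array([0.5959, 0.0056, 0.2075]), (array([595.7,   5.7]), 16.9, 15.1, 44.0)) 0.21313557822456852Traceback (most recent call last):
  File "<stdin>", line 21, in <module>
    return umr_maximum(a, axis, None, out, keepdims, initial, where)
ValueError: zero-size array to reduction operation maximum which has no identity
```

Run:
```python
from h import *
s=snapshot("top"); W=cloud(s); H=hsv(s); v,u=np.mgrid[:384,:512]
def box(a,b,c,d): return (u>=a)&(u<c)&(v>=b)&(v<d)
m=box(302,152,338,198)&(W[:,:,2]>.053)&(W[:,:,2]<.08); print("c3",rect(W[m]),np.median(W[m][:,2]))
m=box(100,140,190,215)&(W[:,:,2]>.128)&(W[:,:,2]<.155)&(H[:,:,1]>120)&(H[:,:,0]<22); P=W[m]; print("lip",len(P),rect(P),np.median(P[:,2]))
m=box(143,222,163,246); P=W[m]; h=H[m]; k=(P[:,2]>.1); print("green all",np.c_[np.round(P[k]*1000),h[k]][:60].astype(int).tolist())
for b,zz in (("scoop_red",.073),("scoop_green",.055)):
    for d in cut_out(s,b)[:1]:
        P=W[d["region"]]; P=P[np.abs(P[:,2]-zz)<.006]
        c,r=cv2.minEnclosingCircle((P[:,:2]*1000).astype(np.float32)); print(b,c,r,len(P), d["pixel"])
for b in ["tape_roll","spray_can","jar","wrench","reel","block"]:
    for d in cut_out(s,b)[:1]:
        P=W[d["region"]]; print(b,round(d["confidence"],2),rect(P[P[:,2]>.004]),np.nanmax(P[:,2]))
c=snapshot("scene")
for q in ["scoop_red","scoop_green","scoop_red_grip","scoop_green_grip","scoop_red_throat","scoop_green_throat","lip","tote"]:
    for d in tip_of(c,q)[:2]:
        z={"scoop_red":.018,"scoop_green":0,"scoop_red_grip":.184,"scoop_green_grip":.166,"scoop_red_throat":.13,"scoop_green_throat":.112,"lip":.14,"tote":0}[q]
        print(q,round(d["confidence"],2),np.round(d["pixel"],1),np.round(at_z(c,d["pixel"],z),4))
show(s,"t1",(70,100,300,300),3.4); show(c,"s1",(190,180,420,340),3.4)
```

```text
c3 (array([ 539.1, -272.7]), 110.6, 56.4, 16.1) 0.0596719897263267
lip 295 (array([513.9, 296.3]), 276.5, 8.5, -54.0) 0.1393432863416142
green all [[352, 247, 189, 65, 71, 144], [352, 244, 189, 64, 108, 193], [352, 241, 191, 65, 120, 159], [352, 239, 186, 65, 110, 81], [353, 239, 175, 64, 72, 89], [355, 242, 156, 65, 73, 91], [350, 251, 186, 64, 116, 165], [349, 247, 191, 64, 117, 181], [349, 244, 188, 65, 114, 190], [349, 241, 188, 64, 113, 190], [349, 238, 189, 64, 122, 125], [350, 238, 179, 64, 96, 74], [351, 239, 166, 60, 84, 67], [352, 241, 149, 65, 92, 72], [353, 240, 142, 65, 87, 73], [354, 241, 127, 63, 63, 85], [347, 253, 189, 64, 115, 166], [346, 249, 193, 64, 119, 175], [346, 246, 192, 65, 118, 180], [347, 245, 187, 64, 114, 186], [346, 241, 191, 64, 112, 187], [346, 238, 191, 64, 117, 164], [346, 236, 188, 65, 101, 88], [348, 238, 169, 63, 84, 70], [348, 236, 165, 64, 90, 68], [350, 239, 143, 61, 91, 70], [350, 238, 136, 64, 86, 71], [344, 253, 189, 64, 119, 157], [343, 249, 191, 64, 119, 173], [343, 246, 191, 65, 120, 177], [344, 244, 188, 64, 116, 181], [343, 241, 191, 
[... 1331 characters left out ...]
01742
reel 0.8 (array([ 620. , -415.8]), 88.1, 86.9, -26.9) 0.05796896699469212
block 0.93 (array([263.1, 373.2]), 92.1, 70.8, 49.7) 0.04854433631722932
scoop_red 0.91 [250.9 246.5] [ 0.5662 -0.036   0.018 ]
scoop_green 0.59 [355.3 286.4] [0.3708 0.2202 0.    ]
scoop_red_grip 0.78 [243.5 217.7] [0.6016 0.0058 0.184 ]
scoop_green_grip 0.57 [374.4 247.1] [0.3556 0.2388 0.166 ]
scoop_red_throat 0.58 [242.2 235.4] [0.612  0.0135 0.13  ]
scoop_green_throat 0.85 [375.9 259.7] [0.3395 0.2394 0.112 ]
scoop_green_throat 0.62 [194.4 210.1] [ 0.6871 -0.1701  0.112 ]
lip 0.88 [334.6 293.2] [0.509  0.2904 0.14  ]
lip 0.52 [272.1 243.1] [0.5589 0.0857 0.14  ]
tote 0.85 [314.6 364.9] [0.5931 0.3533 0.    ]
```

View pics/t1.png

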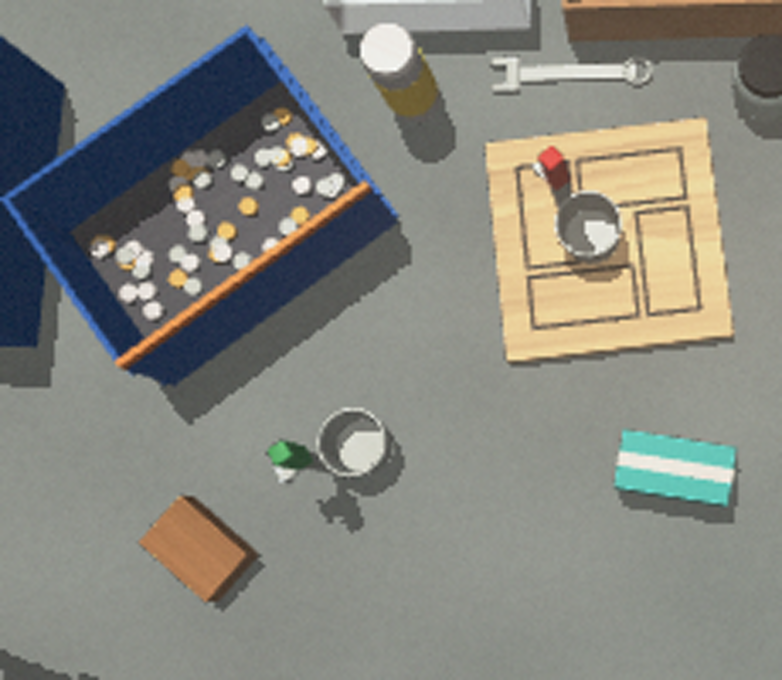

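View pics/s1.png

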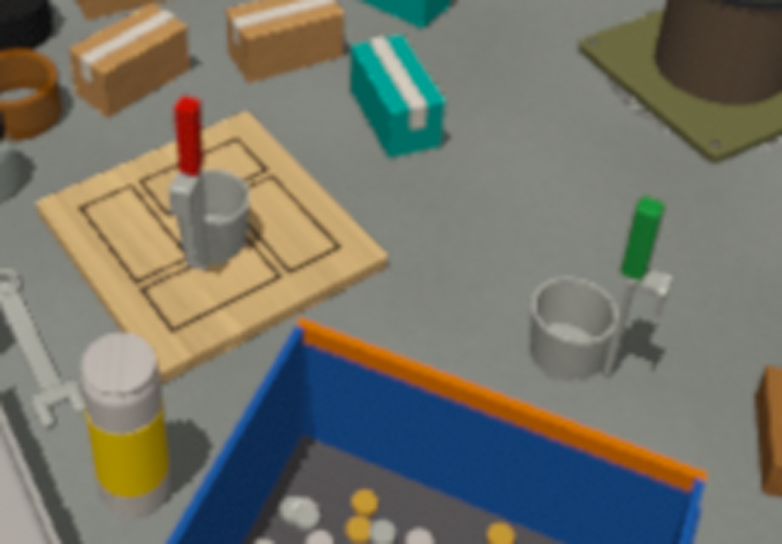

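The lip's middle is at (0.514, 0.297) with tote yaw 36°. The pallet is at (0.567, -0.034) with yaw 5.4°. The red grip is at (0.596, 0.006) with scoop yaw about 41°, and the green grip is near (0.345, 0.244) with yaw about 120°. I start with the red scoop.

Emit:
{"fn": "carry_out", "kwargs": {"linear": [[0,0,0.04],[0,0,0.08],[0.367,-0.574,0.1],[0.367,-0.574,0.1],[0.367,-0.574,0.1],[0.367,-0.574,0.1],[0.367,-0.574,0.1],[0.367,-0.574,0.1]], "roll": [0,0,-0.12,-0.24,-0.36,-0.478,-0.478,-0.478], "gripper": 1}}

```text
clock: 2.47
tool_pos: [0.3652, 0.3689, 0.3055]
eef_rot: [0.414, 0.91, 0.0, 0.0]
contact_force: [0.1, 0.1, -0.5]
opening: 1.003
```

```bash
cat > st.py <<'E'
from h import *
s=status.get_state(); q=s["eef_rot"]
print(round(s["clock"],2),"pos",np.round(s["tool_pos"],4),"jaw deg",round((np.degrees(2*np.arctan2(q[1],q[0]))-90)%360,1),"q",np.round(s["q"],2),"F",np.round(s["contact_force"],1),"op",round(s["opening"],3))
E
python3 st.py
```

```text
2.47 pos [0.3652 0.3689 0.3055] jaw deg 41.0 q [-0.83  0.44 -0.08  1.76  0.04  0.94 -0.21] F [ 0.1  0.1 -0.5] op 1.003
```

Emit:
{"fn": "carry_out", "kwargs": {"linear": [[0.231,-0.363,-0.005],[0.231,-0.363,-0.005],[0.231,-0.363,-0.005],[0.231,-0.363,-0.005],[0.231,-0.363,-0.005],[0.231,-0.363,-0.005],[0.231,-0.363,-0.005],[0.231,-0.363,-0.005]], "roll": [0,0,0,0,0,0,0,0]}}

```text
clock: 3.13
tool_pos: [0.5441, 0.0874, 0.3018]
eef_rot: [0.414, 0.91, 0.0, 0.0]
contact_force: [0.9, 0.8, 0.2]
opening: 0.996
```

```bash
python3 st.py
```

```text
3.13 pos [0.5441 0.0874 0.3018] jaw deg 41.0 q [-0.21  0.49 -0.05  1.68  0.03  0.97  0.45] F [0.9 0.8 0.2] op 0.996
```

Emit:
{"fn": "carry_out", "kwargs": {"linear": [[0.052,-0.081,-0.002],[0.052,-0.081,-0.002],[0.052,-0.081,-0.002],[0.052,-0.081,-0.035],[0.052,-0.081,-0.07],[0.052,-0.081,-0.1],[0.052,-0.081,-0.118],[0.052,-0.081,-0.118]], "roll": [0,0,0,0,0,0,0,0]}}

```text
clock: 3.8
tool_pos: [0.5928, 0.0069, 0.1798]
eef_rot: [0.414, 0.91, -0.001, -0.004]
contact_force: [0.3, 0.3, -0.3]
opening: 0.999
```

```bash
python3 st.py
python3 - <<'E'
from h import *
s=snapshot("scene"); show(s,"s2",(170,100,370,290),3)
E
```

```text
3.8 pos [0.5928 0.0069 0.1798] jaw deg 41.1 q [-0.06  0.69 -0.04  1.7   0.04  0.75  0.59] F [ 0.3  0.3 -0.3] op 0.999
```

View pics/s2.png

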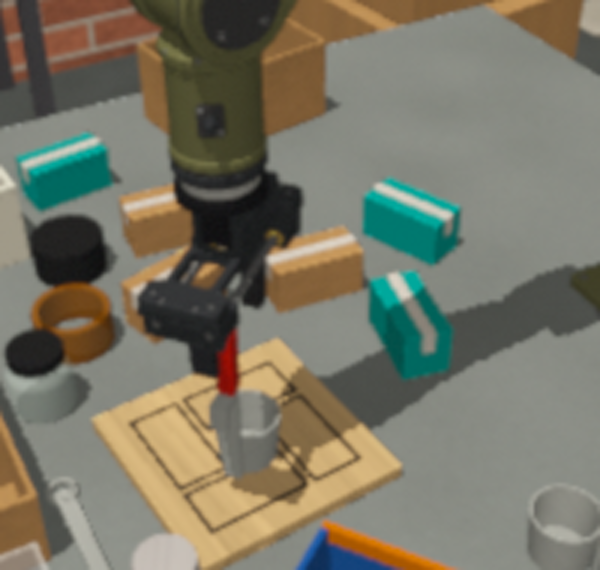

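The red grip sits between the open jaws at about (228,362) in the crop, so I close on it.

Emit:
{"fn": "carry_out", "kwargs": {"linear": [[0.003,-0.001,0.003],[0.003,-0.001,0.003],[0.003,-0.001,0.003],[0.003,-0.001,0.003],[0.003,-0.001,0.003],[0.003,-0.001,0.003],[0.003,-0.001,0.003]], "roll": [0,0,0,0,0,0,0], "gripper": 0, "grip_force": 30}}

```text
clock: 4.43
tool_pos: [0.5976, 0.0059, 0.1855]
eef_rot: [0.414, 0.91, -0.0, -0.001]
contact_force: [-0.2, -0.2, -0.8]
opening: 0.496
```

```bash
python3 st.py
```

```text
4.43 pos [0.5976 0.0059 0.1855] jaw deg 41.1 q [-0.06  0.69 -0.04  1.69  0.04  0.77  0.59] F [-0.2 -0.2 -0.8] op 0.496
```

Emit:
{"fn": "carry_out", "kwargs": {"linear": [[0,0,0],[0,0,0],[0,0,0],[0,0,0],[0,0,0],[0,0,0]], "roll": [0,0,0,0,0,0]}}

```text
clock: 4.93
tool_pos: [0.5975, 0.0059, 0.1854]
eef_rot: [0.414, 0.91, -0.0, -0.002]
contact_force: [0.5, 0.1, -0.4]
opening: 0.18
```

```bash
python3 st.py
```

```text
4.93 pos [0.5975 0.0059 0.1854] jaw deg 41.1 q [-0.06  0.69 -0.04  1.69  0.04  0.77  0.59] F [ 0.5  0.1 -0.4] op 0.18
```

Emit:
{"fn": "carry_out", "kwargs": {"linear": [[0,0,0],[0,0,0],[0,0,0.02],[0,0,0.05],[0,0,0.08],[0,0,0.11],[0,0,0.11]], "roll": [0,0,0,0,0,0,0]}}

```text
clock: 5.52
tool_pos: [0.6009, 0.006, 0.3013]
eef_rot: [0.414, 0.91, 0.002, 0.003]
contact_force: [1.0, 0.3, -1.8]
opening: 0.184
```

```bash
python3 st.py
python3 - <<'E'
from h import *
s=snapshot("scene"); show(s,"s3",(170,60,370,260),3)
t=snapshot("top"); W=cloud(t);H=hsv(t)
show(t,"t3",(180,100,300,220),5)
E
```

```text
5.52 pos [0.6009 0.006  0.3013] jaw deg 41.0 q [-0.06  0.56 -0.04  1.54  0.02  1.03  0.61] F [ 1.   0.3 -1.8] op 0.184
```

View pics/s3.png

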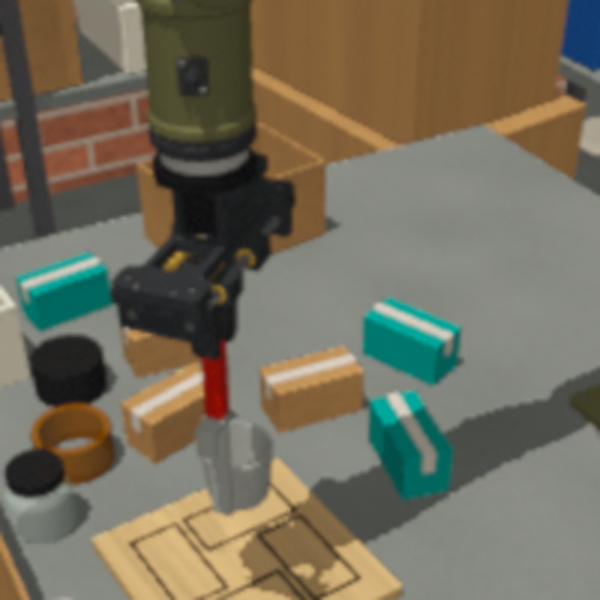

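View pics/t3.png

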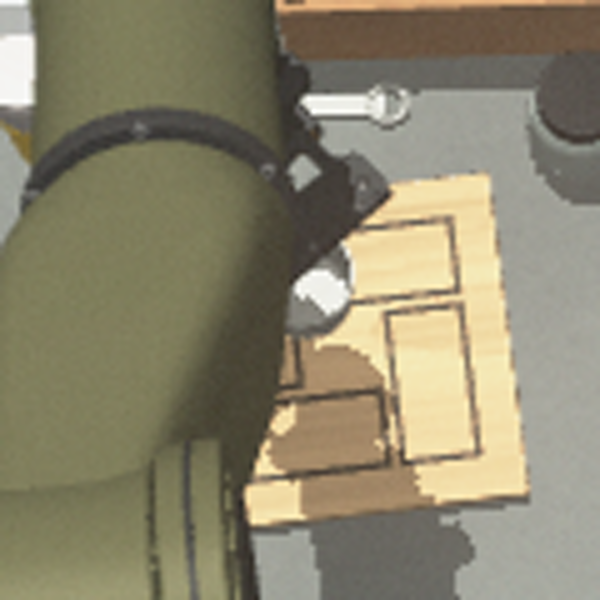

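The red scoop is held and clear of the pallet. Next I carry it to the lip.

Emit:
{"fn": "carry_out", "kwargs": {"linear": [[-0.058,0.231,-0.01],[-0.058,0.231,-0.01],[-0.058,0.231,-0.01],[-0.058,0.231,-0.01],[-0.058,0.231,-0.01],[-0.058,0.231,-0.01],[-0.058,0.231,-0.02],[-0.058,0.231,-0.03]], "roll": [-0.087,-0.087,-0.087,-0.087,-0.087,-0.087,-0.087,-0.087]}}

```text
clock: 6.28
tool_pos: [0.538, 0.2397, 0.2641]
eef_rot: [0.451, 0.893, -0.0, -0.002]
contact_force: [-0.2, -0.8, -2.3]
opening: 0.18
```

```bash
python3 st.py
python3 - <<'E'
from h import *
s=snapshot("scene"); show(s,"s4",(220,120,420,300),3.5)
t=snapshot("top"); show(t,"t4",(90,100,250,260),4)
E
```

```text
6.28 pos [0.538  0.2397 0.2641] jaw deg 36.4 q [-0.48  0.59 -0.02  1.62  0.01  0.94  0.13] F [-0.2 -0.8 -2.3] op 0.18
```

View pics/s4.png

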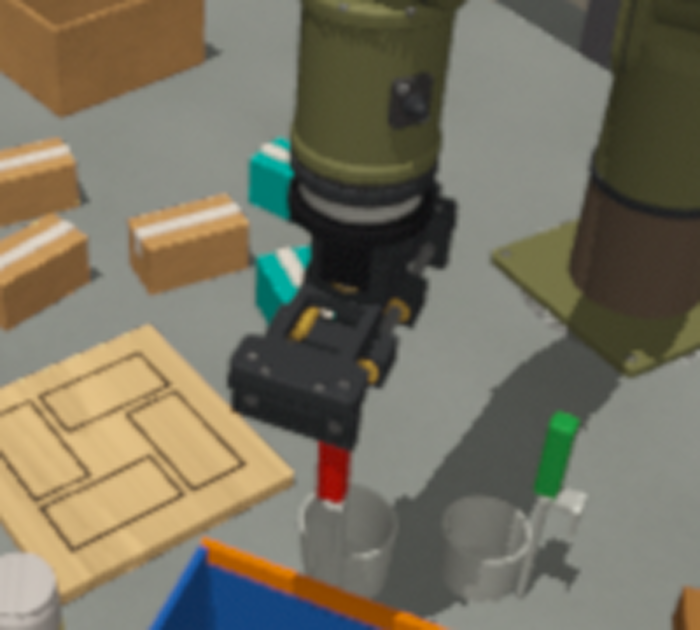

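View pics/t4.png

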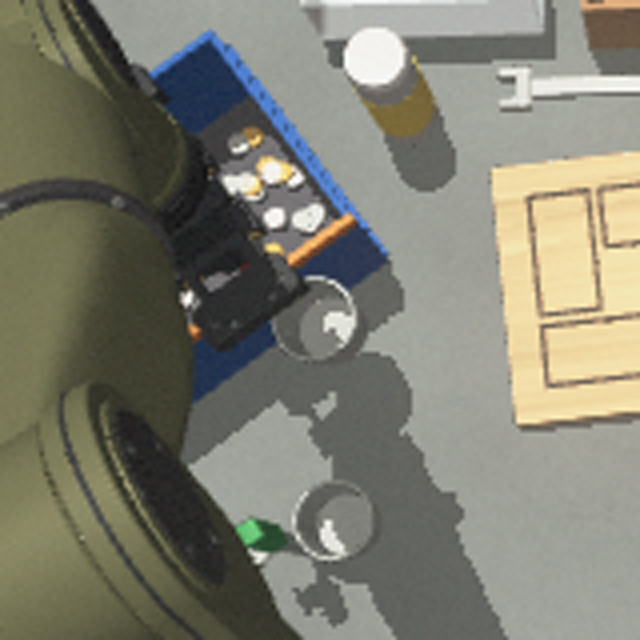

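Run:
```python
from h import *
t=snapshot("top"); st=status.get_state(); W=cloud(t); v,u=np.mgrid[:384,:512]
m=(u>150)&(u<185)&(v>165)&(v<195)&(W[:,:,2]>.135)&(W[:,:,2]<.165)&(hsv(t)[:,:,1]<60)
P=W[m]; print(st["tool_pos"],cv2.minEnclosingCircle((P[:,:2]*1000).astype(np.float32)),np.percentile(P[:,2],[5,50,95]),len(P))
r=cv2.fitEllipse((P[:,:2]*1000).astype(np.float32)); print(r)
for cam in ("scene","top"):
  s=snapshot(cam)
  z=st["tool_pos"][2]-.1675
  for q,zz in(("scoop_red",0),("scoop_red_throat",.112),("scoop_red_grip",.166)):
    for d in tip_of(s,q)[:1]: print(cam,q,round(d["confidence"],2),np.round(d["pixel"]),at_z(s,d["pixel"],z+zz))
```

```text
[0.53946592 0.23407075 0.26415453] ((516.9249267578125, 205.5511474609375), 35.83827209472656) [0.13632397 0.14756792 0.15588031] 107
((514.1112060546875, 204.163330078125), (62.357688903808594, 63.28221130371094), 115.19805908203125)
scene scoop_red 0.65 [309. 277.] [0.51288633 0.19522421 0.09665453]
scene scoop_red_throat 0.7 [309. 265.] [0.55048017 0.2400468  0.20865453]
top scoop_red 0.81 [170. 183.] [0.51123573 0.21773065 0.09665453]
top scoop_red_throat 0.58 [150. 164.] [0.54766638 0.24859518 0.20865453]
top scoop_red_grip 0.5 [189. 128.] [0.63603165 0.12375439 0.26265453]
```

```bash
cat > cup.py <<'E'
from h import *
import scipy.optimize as so
def cup(t,c0,zr,R=.0335):
    W=cloud(t); d=np.linalg.norm(W[:,:,:2]-c0,axis=-1)
    m=(d<.05)&(abs(W[:,:,2]-zr)<.005); P=W[m][:,:2]
    f=lambda p: np.linalg.norm(P-p,axis=1)-R+.0015
    r=so.least_squares(f,c0,loss="soft_l1",f_scale=.002); return r.x,len(P),np.sqrt(np.mean(r.fun**2))
E
python3 - <<'E'
from cup import *
t=snapshot("top"); st=status.get_state()
zr=st["tool_pos"][2]-.1675+.055
for dz in (-.004,0,.004): print(cup(t,np.array([.513,.21]),zr+dz))
print(zr,st["tool_pos"])
W=cloud(t); v,u=np.mgrid[:384,:512]
H=hsv(t)
show(t,"t5",(150,160,190,200),14)
E
```

```text
(array([0.51057829, 0.21760682]), 54, np.float64(0.0013477477174377508))
(array([0.51075455, 0.21761195]), 52, np.float64(0.001280945427105359))
(array([0.51057821, 0.21765541]), 25, np.float64(0.0010833264010558592))
0.15399262825560509 [0.54019892 0.2368076  0.26649263]
```

View pics/t5.png

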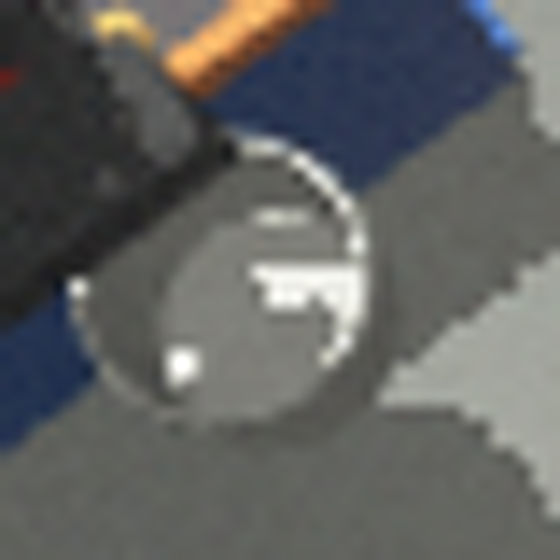

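The fitted cup centre (0.511, 0.218) puts the hook about 1.6 mm short of the wall's middle, so I correct for that and lower.

Emit:
{"fn": "carry_out", "kwargs": {"linear": [[0.002,0.001,0],[0.002,0.001,-0.02],[0.002,0.001,-0.04],[0.002,0.001,-0.055],[0.002,0.001,-0.06],[0.002,0.001,-0.064],[0.002,0.001,-0.064]], "roll": [0,0,0,0,0,0,0]}}

```text
clock: 7.47
tool_pos: [0.5423, 0.2379, 0.2023]
eef_rot: [0.454, 0.891, 0.0, -0.0]
contact_force: [0.6, 0.5, -2.0]
opening: 0.185
```

```bash
python3 st.py
python3 - <<'E'
from h import *
s=snapshot("scene"); show(s,"s6",(250,200,370,310),5)
E
```

```text
7.47 pos [0.5423 0.2379 0.2023] jaw deg 36.1 q [-0.48  0.66 -0.02  1.69  0.02  0.79  0.12] F [ 0.6  0.5 -2. ] op 0.185
```

View pics/s6.png

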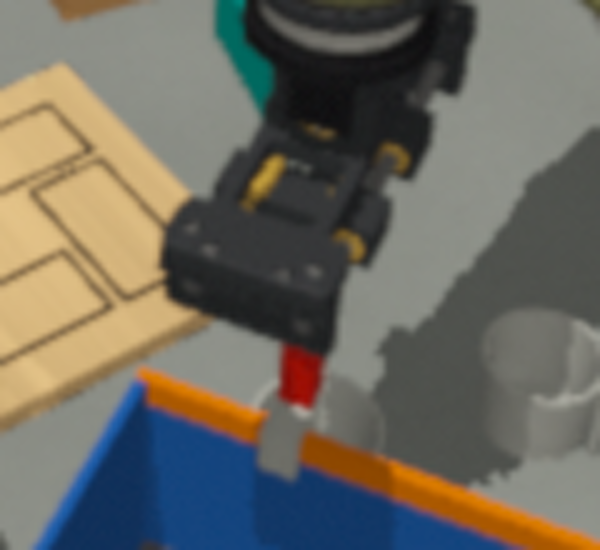

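The hook's tip is on the inside of the orange lip, at about (283,450) in the crop. I lower the last millimetres.

Emit:
{"fn": "carry_out", "kwargs": {"linear": [[0,0,-0.004],[0,0,-0.006],[0,0,-0.007],[0,0,-0.007]], "roll": [0,0,0,0]}}

```text
clock: 7.85
tool_pos: [0.5426, 0.238, 0.196]
eef_rot: [0.454, 0.891, 0.001, -0.0]
contact_force: [-0.8, 0.4, -1.2]
opening: 0.183
```

```bash
python3 st.py
```

```text
7.85 pos [0.5426 0.238  0.196 ] jaw deg 36.1 q [-0.48  0.67 -0.02  1.7   0.02  0.78  0.12] F [-0.8  0.4 -1.2] op 0.183
```

Emit:
{"fn": "carry_out", "kwargs": {"linear": [[0,0,-0.002],[0,0,-0.002],[0,0,-0.002]], "roll": [0,0,0]}}

```text
clock: 8.1
tool_pos: [0.5434, 0.2383, 0.1955]
eef_rot: [0.454, 0.891, 0.002, 0.001]
contact_force: [-2.2, -0.4, 7.2]
opening: 0.183
```

```bash
python3 st.py
```

```text
8.1 pos [0.5434 0.2383 0.1955] jaw deg 36.0 q [-0.48  0.67 -0.02  1.7   0.02  0.77  0.12] F [-2.2 -0.4  7.2] op 0.183
```

The contact force shows it seated, so I release and rise.

Emit:
{"fn": "carry_out", "kwargs": {"linear": [[0,0,0],[0,0,0],[0,0,0],[0,0,0],[0,0,0],[0,0,0],[0,0,0],[0,0,0]], "roll": [0,0,0,0,0,0,0,0], "gripper": 1}}

```text
clock: 8.77
tool_pos: [0.5433, 0.2382, 0.1954]
eef_rot: [0.454, 0.891, 0.002, 0.0]
contact_force: [0.2, 0.6, -0.2]
opening: 0.765
```

Emit:
{"fn": "carry_out", "kwargs": {"linear": [[0,0,0.03],[0,0,0.06],[0,0,0.09],[0,0,0.11],[-0.07,-0.02,0.11],[-0.07,-0.02,0.11]], "roll": [0,0,0,0,0,0]}}

```text
clock: 9.27
tool_pos: [0.4735, 0.2185, 0.3067]
eef_rot: [0.454, 0.891, 0.003, 0.001]
contact_force: [-0.5, 0.0, 0.0]
opening: 1.002
```

```bash
python3 st.py
python3 - <<'E'
from h import *
s=snapshot("scene"); show(s,"s7",(220,180,420,330),4)
t=snapshot("top"); W=cloud(t); H=hsv(t); v,u=np.mgrid[:384,:512]
show(t,"t7",(90,100,250,260),4)
E
```

```text
9.27 pos [0.4735 0.2185 0.3067] jaw deg 36.0 q [-0.51  0.44 -0.02  1.76  0.01  0.93  0.1 ] F [-0.5  0.   0. ] op 1.002
```

View pics/s7.png

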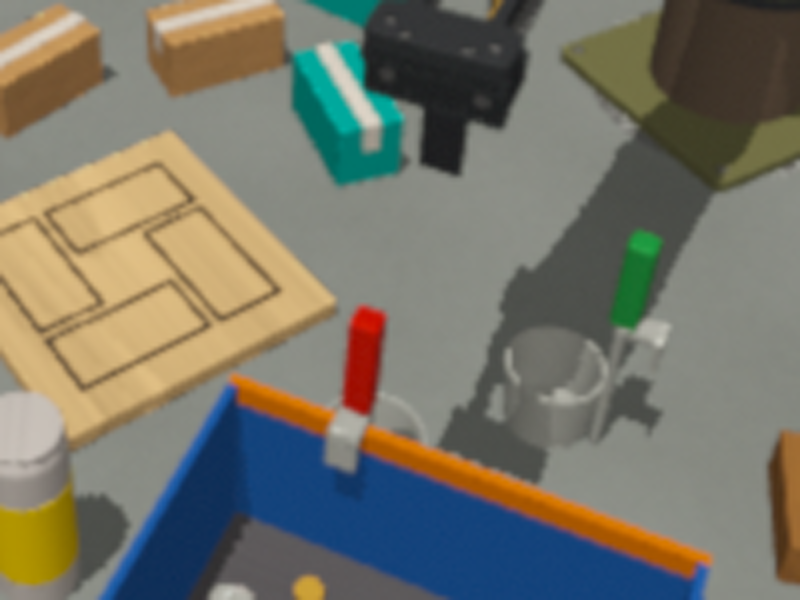

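View pics/t7.png

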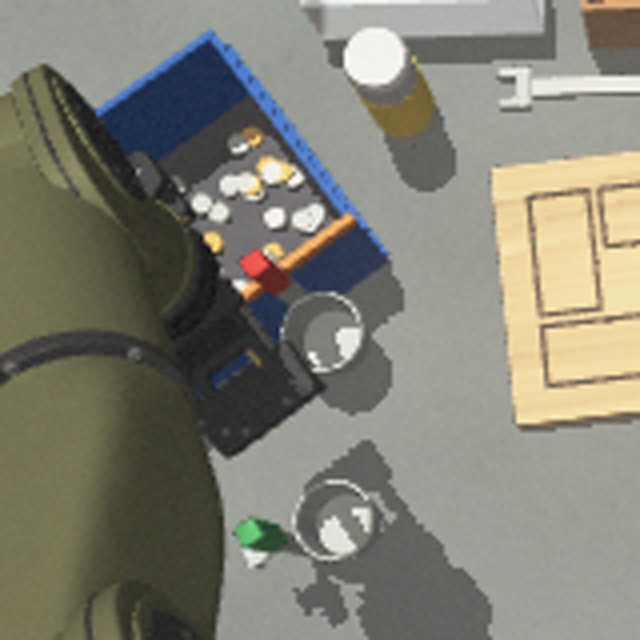

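The red scoop hangs on the lip, with its hook at (345,440) in the scene crop. Next I refine the green scoop's pose.

Run:
```python
from cup import *
t=snapshot("top"); c=cup(t,np.array([.362,.214]),.055); print(c)
W=cloud(t); H=hsv(t); m=(W[:,:,2]>.184)&(W[:,:,2]<.2)&(H[:,:,0]>50)&(H[:,:,0]<80)&(H[:,:,1]>60); v,u=np.mgrid[:384,:512]; m&=(u<175)&(v>200)
P=W[m]; r=rect(P); print(len(P),P.mean(0),r)
g=np.array(r[0])/1000-c[0]; print(g,np.linalg.norm(g),np.degrees(np.arctan2(g[1],g[0])))
print(cup(t,np.array([.515,.219]),.083))
```

```text
(array([0.36334948, 0.21476403]), 68, np.float64(0.0014032169488668526))
35 [0.34384413 0.2434849  0.18967106] (array([344.1, 244. ]), 17.7, 16.4, 30.6)
[-0.01924948  0.02923597] 0.03500405752587237 123.36161142806695
(array([0.51680352, 0.22086822]), 54, np.float64(0.005698858731869729))
```

Emit:
{"fn": "carry_out", "kwargs": {"linear": [[-0.03,0.006,0],[-0.06,0.012,0],[-0.09,0.018,0],[-0.12,0.024,0],[-0.13,0.025,0],[-0.13,0.025,0],[-0.13,0.025,0],[-0.13,0.025,0]], "roll": [0.124,0.248,0.372,0.496,0.62,0.744,0.868,0.992]}}

```text
clock: 10.08
tool_pos: [0.3423, 0.2436, 0.306]
eef_rot: [-0.029, 1.0, 0.002, 0.0]
contact_force: [0.0, 0.6, 0.6]
opening: 1.001
```

Emit:
{"fn": "carry_out", "kwargs": {"linear": [[0,0,-0.01],[0,0,-0.02],[0,0,-0.03],[0,0,-0.04],[0,0,-0.04],[0,0,-0.04]], "roll": [0.12,0.24,0.36,0.48,0.51,0.51]}}

```text
clock: 10.58
tool_pos: [0.3432, 0.2441, 0.2658]
eef_rot: [-0.279, 0.96, 0.002, -0.0]
contact_force: [0.7, 0.4, 0.6]
opening: 0.995
```

```bash
python3 st.py
```

```text
10.58 pos [0.3432 0.2441 0.2658] jaw deg 122.4 q [-0.42  0.37 -0.42  2.07  0.22  0.74  1.15] F [0.7 0.4 0.6] op 0.995
```

Aligned over the green grip. I descend and close.

Emit:
{"fn": "carry_out", "kwargs": {"linear": [[0.001,0,-0.03],[0.001,0,-0.06],[0.001,0,-0.085],[0.001,0,-0.098],[0.001,0,-0.098],[0.001,0,-0.098]], "roll": [0,0,0,0,0,0]}}

```text
clock: 11.08
tool_pos: [0.3448, 0.2447, 0.1681]
eef_rot: [-0.278, 0.961, 0.002, -0.0]
contact_force: [-0.7, -0.0, -0.6]
opening: 1.003
```

Emit:
{"fn": "carry_out", "kwargs": {"linear": [[0,0,0],[0,0,0],[0,0,0],[0,0,0],[0,0,0],[0,0,0],[0,0,0],[0,0,0]], "roll": [0,0,0,0,0,0,0,0], "gripper": 0, "grip_force": 30}}

```text
clock: 11.75
tool_pos: [0.3448, 0.2446, 0.1681]
eef_rot: [-0.278, 0.961, 0.002, -0.0]
contact_force: [-0.1, 0.3, 0.6]
opening: 0.417
```

Emit:
{"fn": "carry_out", "kwargs": {"linear": [[0,0,0],[0,0,0],[0,0,0],[0,0,0],[0,0,0],[0,0,0],[0,0,0]], "roll": [0,0,0,0,0,0,0]}}

```text
clock: 12.33
tool_pos: [0.3456, 0.2458, 0.169]
eef_rot: [-0.278, 0.961, 0.003, 0.001]
contact_force: [-0.4, 0.5, 9.4]
opening: 0.005
```

```bash
python3 st.py
```

```text
12.33 pos [0.3456 0.2458 0.169 ] jaw deg 122.3 q [-0.52  0.54 -0.31  2.2   0.37  0.45  1.02] F [-0.4  0.5  9.4] op 0.005
```

Run:
```python
from h import *
s=snapshot("scene"); show(s,"s8",(270,100,450,300),3.5)
t=snapshot("top"); show(t,"t8",(90,140,250,300),4)
```

```text
(no output)
```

View pics/s8.png

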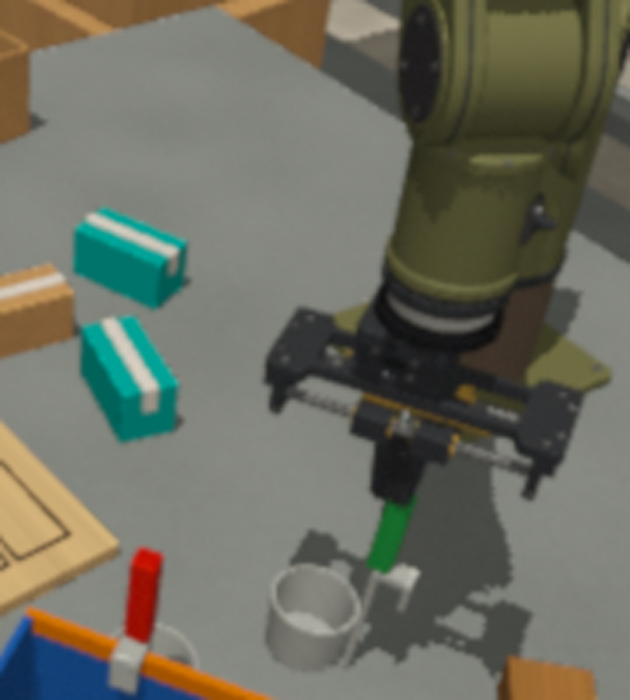

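View pics/t8.png

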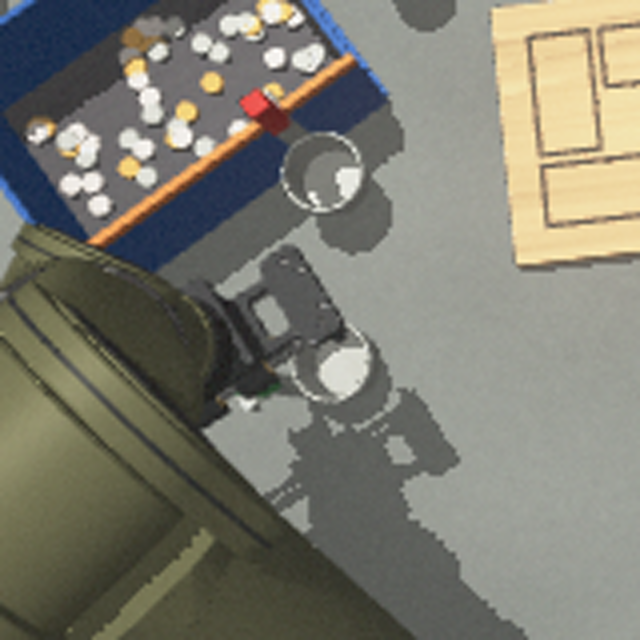

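The jaws closed to 0.005 beside the grip. In the scene crop the green grip shows in front of the fingers at (392,535). I open, rise and measure again.

Emit:
{"fn": "carry_out", "kwargs": {"linear": [[0,0,0],[0,0,0],[0,0,0],[0,0,0],[0,0,0],[0,0,0],[0,0,0],[0,0,0]], "roll": [0,0,0,0,0,0,0,0], "gripper": 1}}

```text
clock: 13.1
tool_pos: [0.3472, 0.2511, 0.1716]
eef_rot: [-0.28, 0.96, 0.006, 0.005]
contact_force: [-4.5, 6.1, 31.5]
opening: 0.583
```

Emit:
{"fn": "carry_out", "kwargs": {"linear": [[0,0,0],[0,0,0],[0,0,0.03],[0,0,0.06],[0,0,0.09],[0,0,0.12],[0,0,0.12]], "roll": [0,0,0,0,0,0,0]}}

```text
clock: 13.68
tool_pos: [0.3492, 0.2532, 0.296]
eef_rot: [-0.279, 0.96, 0.008, 0.01]
contact_force: [0.1, -0.3, 1.0]
opening: 1.001
```

```bash
python3 st.py
python3 - <<'E'
from cup import *
s=snapshot("scene"); show(s,"s9",(270,140,450,310),3.5)
t=snapshot("top"); show(t,"t9",(90,160,230,300),4)
c=cup(t,np.array([.362,.214]),.055); print(c)
W=cloud(t); H=hsv(t); v,u=np.mgrid[:384,:512]
m=(u<200)&(v>200)&(H[:,:,0]>50)&(H[:,:,0]<80)&(H[:,:,1]>60)&(W[:,:,2]>.11)
P=W[m]; print(len(P),P[:,2].max() if len(P) else 0); P=P[P[:,2]>.184]; print(len(P), P.mean(0),rect(P))
W=cloud(s);H=hsv(s); m=(u>300)&(H[:,:,0]>50)&(H[:,:,0]<75)&(H[:,:,1]>120)&(W[:,:,2]>.11)
P=W[m]; print(len(P),P.mean(0)); T=P[P[:,2]>.18]; print(T.mean(0),len(T)); B=P[P[:,2]<.135]; print(B.mean(0))
E
```

```text
13.68 pos [0.3492 0.2532 0.296 ] jaw deg 122.4 q [-0.4   0.34 -0.46  2.01  0.2   0.81  1.17] F [ 0.1 -0.3  1. ] op 1.001
(array([0.36449458, 0.21347786]), 65, np.float64(0.0012891017549088513))
72 0.19597065120881152
39 [0.34897652 0.23959107 0.19039129] (array([349.4, 239.9]), 17.0, 15.7, 29.1)
168 [0.35299162 0.24408036 0.16335659]
[0.35147211 0.24258646 0.18918704] 50
[0.35376794 0.24413878 0.12910062]
```

View pics/s9.png

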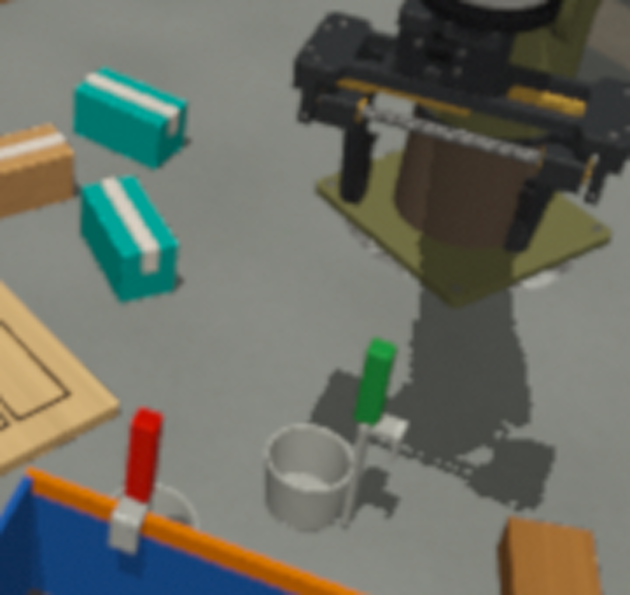

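View pics/t9.png

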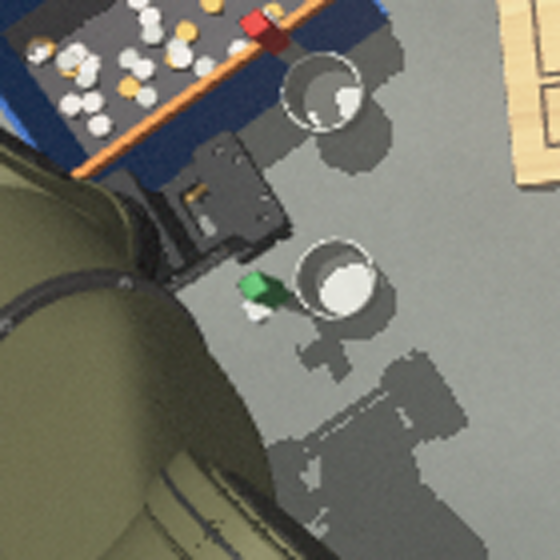

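Run:
```python
from h import *
s=snapshot("scene")
f=lambda p,o=(270,100):(np.round((pix(s,p)-o)*3.5))
print("s8 TCP",f((.3456,.2458,.169)),"tip",f((.3456,.2458,.150)),"griptop",f((.344,.2435,.19)),"gripbot",f((.344,.2435,.118)))
o=(270,140)
print("s9 griptop",f((.349,.240,.19),o),f((.349,.240,.118),o),"TCP",f((.3492,.2532,.296),o),"tip",f((.3492,.2532,.277),o), "fingers",[f((.3492+a*.044*np.cos(2.136),.2532+a*.044*np.sin(2.136),.277),o) for a in(-1,1)])
t=snapshot("top"); g=lambda p:np.round((pix(t,p)-(90,160))*4)
print("t9",g((.349,.24,.19)),[g((.3492+a*.0615*np.cos(2.136),.2532+a*.0615*np.sin(2.136),.3)) for a in(-1,1)])
for n in("scoop_green_grip","scoop_green_throat","scoop_green"):
  z={"scoop_green_grip":.166,"scoop_green_throat":.112,"scoop_green":0}[n]
  for im in(s,t):
    for d in tip_of(im,n)[:2]: print(n,round(d["confidence"],2),np.round(d["pixel"],1),at_z(im,d["pixel"],z)[:2])
```

```text
s8 TCP [384. 513.] tip [379. 532.] griptop [389. 489.] gripbot [371. 559.]
s9 griptop [380. 349.] [362. 419.] TCP [423. 244.] tip [418. 266.] fingers [array([350., 244.]), array([488., 289.])]
t9 [253. 284.] [array([265., 221.]), array([107., 324.])]
scoop_green_grip 0.77 [379.8 244. ] [0.33690863 0.23693195]
scoop_green_grip 0.63 [152.1 239.1] [0.32710606 0.25008367]
scoop_green_throat 0.85 [379.4 259.8] [0.33189659 0.24389173]
scoop_green_throat 0.55 [153.9 238.3] [0.33288045 0.26024118]
scoop_green_throat 0.43 [366.5 200.7] [ 0.43373168 -0.40967624]
scoop_green 0.6 [355.  286.8] [0.37241968 0.220858  ]
scoop_green 0.39 [190.8 185.7] [ 0.62224667 -0.44246944]
scoop_green 0.56 [177.3 231.2] [0.36228933 0.21281295]
```

Run:
```python
from h import *
s=snapshot("scene")
def f(p,o,k): return np.round((pix(s,p)-o)*k)
def tips(c,jaw,o,k,w=.044):
    j=np.radians(jaw); return [f((c[0]+a*w*np.cos(j),c[1]+a*w*np.sin(j),c[2]-.019),o,k) for a in(-1,1)]
print("s7",tips((.4735,.2185,.3067),36,(220,180),4),"obs near finger bottom (443,170)")
print("s2",tips((.5928,.0069,.1798),41,(170,100),3),"obs (210,370)")
print("s3",tips((.6009,.006,.3013),41,(170,60),3,.009),"obs tips ~ (215,345)")
print("s4",tips((.538,.2397,.2641),36,(220,120),3.5,.009),"obs (335,442)")
print("s6",tips((.5423,.2379,.2023),36,(250,200),5,.009),"obs (305,350)")
t=status.get_state(); print(t["tool_pos"])
show(s,"s10",(290,150,450,270),5)
```

```text
s7 [array([486., 117.]), array([435., 216.])] obs near finger bottom (443,170)
s2 [array([250., 340.]), array([211., 402.])] obs (210,370)
s3 [array([220., 378.]), array([211., 391.])] obs tips ~ (215,345)
s4 [array([336., 449.]), array([326., 469.])] obs (335,442)
s6 [array([310., 337.]), array([296., 365.])] obs (305,350)
[0.34692806 0.25093827 0.29111545]
```

View pics/s10.png

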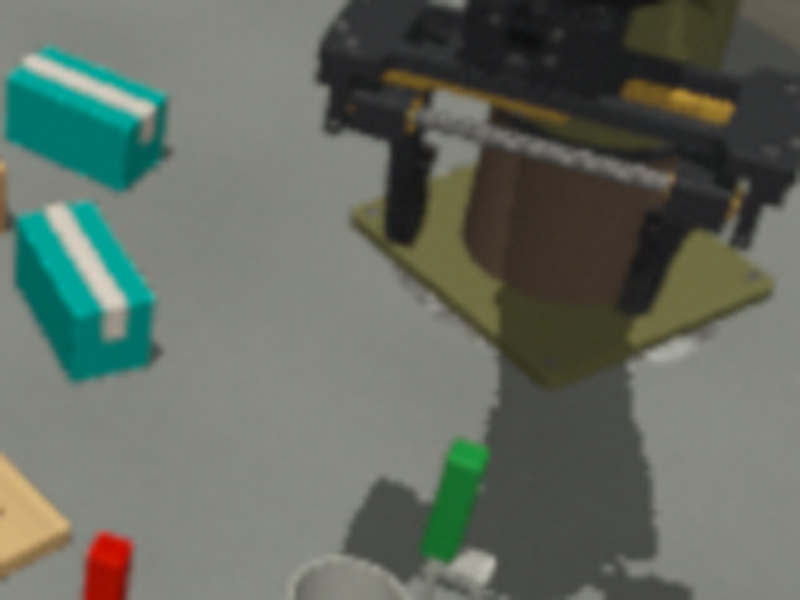

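Run:
```python
from h import *
s=snapshot("scene"); W=cloud(s); st=status.get_state(); print(st["tool_pos"],st["eef_rot"])
for (x,y) in [(400,215),(403,232),(400,190),(645,285),(640,300),(655,250),(640,305)]:
    u,v=int(290+x/5),int(150+y/5); print((x,y),np.round(W[v,u],4))
v,u=np.mgrid[:384,:512]
m=(W[:,:,2]>.255)&(W[:,:,2]<.285)&(u>355)&(u<440)&(v>150)&(v<215)
P=W[m]; print(len(P)); 
for k in (P[:,1]>.26,P[:,1]<.26): 
    if k.any(): print(P[k].min(0),P[k].max(0),P[k].mean(0))
```

```text
[0.34698936 0.25098021 0.29124312] [-0.27970297  0.96005453  0.00612247  0.00490523]
(400, 215) [0.38   0.2121 0.3263]
(403, 232) [0.3796 0.2135 0.3186]
(400, 190) [0.3817 0.2108 0.3401]
(645, 285) [0.3268 0.3022 0.3313]
(640, 300) [0.3264 0.3018 0.3226]
(655, 250) [0.3261 0.3011 0.3492]
(640, 305) [0.3252 0.3017 0.3192]
0
```

Depth shows the fingertips at z≈0.316, while the reported TCP z is 0.291. They should be at 0.272, so the reported height is about 40 mm too low, and the jaws closed above the green grip. I quantify that before going on.

```bash
cat > tips.py <<'E'
from h import *
def tips(s,st):
    W=cloud(s);H=hsv(s);p=st["tool_pos"];q=st["eef_rot"];j=2*np.arctan2(q[1],q[0])-np.pi/2
    jd=np.array([np.cos(j),np.sin(j)])
    w=.088*st["opening"]/2
    out=[]
    d=W[:,:,:2]-p[:2]; a=d@jd; b=d@np.array([-jd[1],jd[0]])
    for sg in(-1,1):
        m=(H[:,:,2]<75)&(np.abs(a-sg*(w+.009))<.02)&(np.abs(b)<.02)&(np.abs(W[:,:,2]-p[2])<.1)
        P=W[m]; 
        if len(P)<5: out.append(None); continue
        lo=np.percentile(P[:,2],2); L=P[P[:,2]<lo+.03]
        out.append((len(P),"zmin",round(lo,4),"xy",np.round(L[:,:2].mean(0),4),"a",np.round(np.percentile((L[:,:2]-p[:2])@jd,[5,95]),4),"b",np.round(np.percentile((L[:,:2]-p[:2])@np.array([-jd[1],jd[0]]),[5,95]),4)))
    return out
if __name__=="__main__":
    for c in("scene","top"):
        s=snapshot(c); st=status.get_state(); print(c,np.round(st["tool_pos"],4),*tips(s,st),sep="\n ")
E
python3 tips.py
```

```text
scene
 [0.3471 0.251  0.2913]
 (174, 'zmin', np.float64(0.3145), 'xy', array([0.3798, 0.2131]), 'a', array([-0.0572, -0.0433]), 'b', array([-0.0104,  0.0028]))
 (160, 'zmin', np.float64(0.3157), 'xy', array([0.3263, 0.2993]), 'a', array([0.0458, 0.0581]), 'b', array([-0.0109, -0.0059]))
top
 [0.3471 0.251  0.2915]
 None
 None
```

Emit:
{"fn": "carry_out", "kwargs": {"linear": [[0.001,-0.01,0],[0.001,-0.01,-0.03],[0.001,-0.01,-0.06],[0.001,-0.01,-0.08],[0.001,-0.01,-0.08]], "roll": [-0.02,-0.02,-0.02,-0.02,-0.02]}}

```text
clock: 14.8
tool_pos: [0.3464, 0.2385, 0.2087]
eef_rot: [-0.27, 0.963, 0.005, 0.002]
contact_force: [-0.5, 0.5, -0.3]
opening: 0.999
```

```bash
python3 st.py; python3 tips.py;  python3 - <<'E'
from h import *
t=snapshot("top"); W=cloud(t); H=hsv(t); v,u=np.mgrid[:384,:512]
m=(u<200)&(v>200)&(H[:,:,0]>50)&(H[:,:,0]<80)&(H[:,:,1]>60)&(W[:,:,2]>.184); print(m.sum(),W[m].mean(0) if m.any() else 0)
s=snapshot("scene"); show(s,"s11",(290,170,450,290),5)
E
```

```text
14.8 pos [0.3464 0.2385 0.2087] jaw deg 121.3 q [-0.45  0.46 -0.38  2.16  0.31  0.56  1.07] F [-0.5  0.5 -0.3] op 0.999
scene
 [0.3472 0.2395 0.2104]
 (140, 'zmin', np.float64(0.2327), 'xy', array([0.3786, 0.2003]), 'a', array([-0.0567, -0.0439]), 'b', array([-0.0097, -0.0021]))
 (124, 'zmin', np.float64(0.2321), 'xy', array([0.3266, 0.2874]), 'a', array([0.0454, 0.058 ]), 'b', array([-0.0094, -0.0052]))
top
 [0.348  0.2405 0.2115]
 None
 None
20 [0.33996736 0.24076385 0.196085  ]
```

View pics/s11.png

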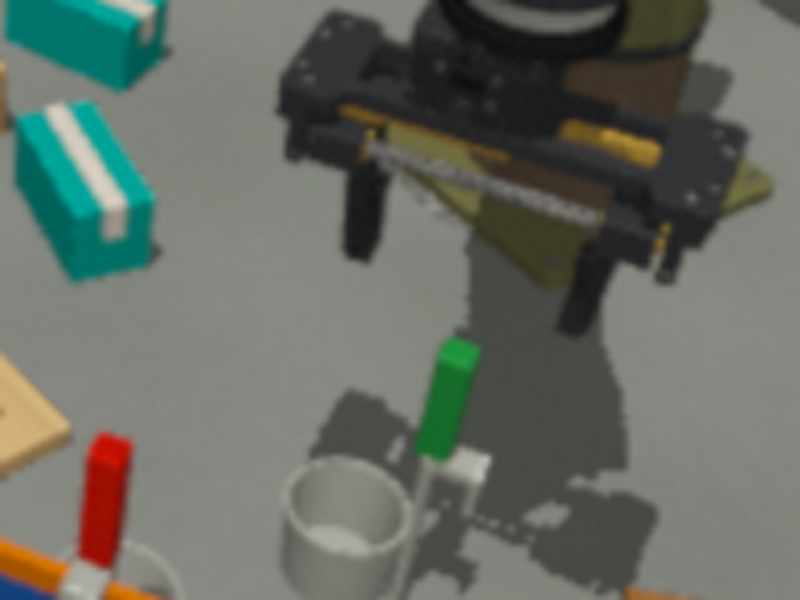

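The offset is steady: fingertip z equals the reading plus 0.022, so actual TCP z equals the reading plus about 0.041. The xy readings agree with the cameras. I descend to reading 0.126.

Emit:
{"fn": "carry_out", "kwargs": {"linear": [[0,0.0005,-0.03],[0,0.0005,-0.06],[0,0.0005,-0.085],[0,0.0005,-0.085],[0,0.0005,-0.085]], "roll": [0,0,0,0,0]}}

```text
clock: 15.42
tool_pos: [0.3491, 0.242, 0.1281]
eef_rot: [-0.27, 0.963, 0.006, 0.006]
contact_force: [-0.0, 0.5, -0.1]
opening: 0.995
```

Emit:
{"fn": "carry_out", "kwargs": {"linear": [[0,0,0],[0,0,0],[0,0,0],[0,0,0],[0,0,0],[0,0,0],[0,0,0],[0,0,0]], "roll": [0,0,0,0,0,0,0,0], "gripper": 0, "grip_force": 30}}

```text
clock: 16.08
tool_pos: [0.349, 0.2421, 0.1281]
eef_rot: [-0.27, 0.963, 0.006, 0.006]
contact_force: [0.6, 0.2, 0.5]
opening: 0.418
```

Emit:
{"fn": "carry_out", "kwargs": {"linear": [[0,0,0],[0,0,0],[0,0,0],[0,0,0],[0,0,0],[0,0,0]], "roll": [0,0,0,0,0,0]}}

```text
clock: 16.58
tool_pos: [0.3489, 0.2419, 0.128]
eef_rot: [-0.27, 0.963, 0.006, 0.006]
contact_force: [0.5, -0.5, -2.4]
opening: 0.198
```

```bash
python3 st.py
```

```text
16.58 pos [0.3489 0.2419 0.128 ] jaw deg 121.3 q [-0.56  0.62 -0.23  2.25  0.45  0.3   0.94] F [ 0.5 -0.5 -2.4] op 0.198
```

Firm grip this time (opening 0.198). I lift, turn -85° and carry it to the lip, 60 mm to the left of the lip's middle.

Emit:
{"fn": "carry_out", "kwargs": {"linear": [[0,0,0.02],[0,0,0.05],[0,0,0.08],[0,0,0.11],[0,0,0.12],[0.02,0.016,0.12],[0.04,0.032,0.12],[0.06,0.048,0.12]], "roll": [0,0,-0.124,-0.248,-0.372,-0.496,-0.62,-0.744]}}

```text
clock: 17.25
tool_pos: [0.4094, 0.2899, 0.2484]
eef_rot: [0.102, 0.995, 0.003, 0.008]
contact_force: [-0.2, -0.4, -2.5]
opening: 0.201
```

Emit:
{"fn": "carry_out", "kwargs": {"linear": [[0.01,0.01,0],[0.02,0.02,0],[0.03,0.03,0],[0.04,0.035,0],[0.05,0.04,0],[0.055,0.045,0],[0.055,0.045,0]], "roll": [-0.124,-0.248,-0.372,-0.496,-0.62,-0.74,-0.74]}}

```text
clock: 17.83
tool_pos: [0.465, 0.336, 0.2478]
eef_rot: [0.456, 0.89, 0.0, 0.009]
contact_force: [-0.7, 0.2, -1.2]
opening: 0.202
```

```bash
python3 st.py
python3 - <<'E'
from cup import *
st=status.get_state(); p=st["tool_pos"]
t=snapshot("top"); show(t,"t12",(90,100,250,260),4)
zr=p[2]-.128+.055; g=np.array([p[0]-.029,p[1]-.021]); print(zr,g,cup(t,g,zr))
s=snapshot("scene"); show(s,"s12",(250,150,420,320),4)
E
```

```text
17.83 pos [0.465  0.336  0.2478] jaw deg 35.8 q [-0.75  0.58  0.05  1.71 -0.02  0.85 -0.07] F [-0.7  0.2 -1.2] op 0.202
0.17480230006115652 [0.43604326 0.3149723 ] (array([0.43367495, 0.32121294]), 65, np.float64(0.0013497951084114833))
```

View pics/s12.png

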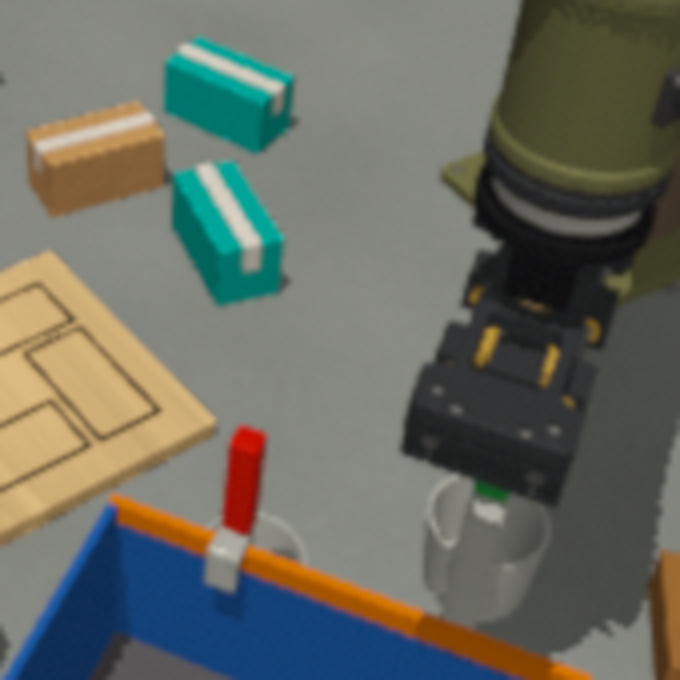

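View pics/t12.png

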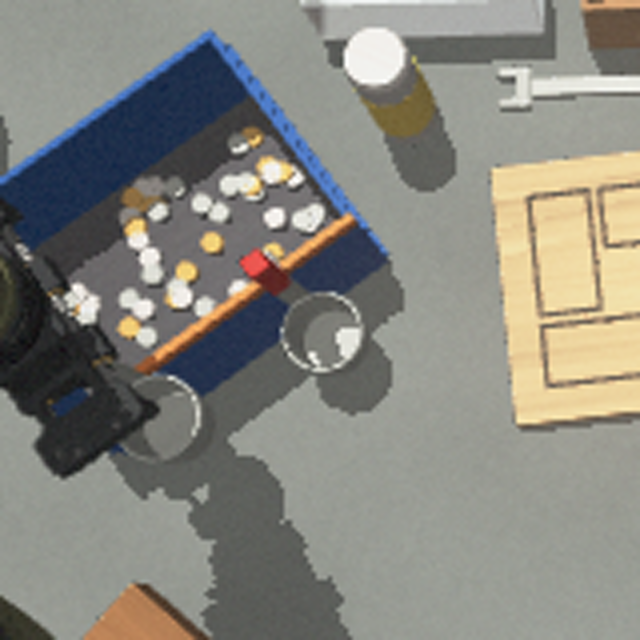

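```bash
python3 st.py
python3 - <<'E'
from cup import *
t=snapshot("top"); st=status.get_state(); p=st["tool_pos"]
zr=p[2]-.128+.055; g=np.array([p[0]-.03,p[1]-.016]);c=cup(t,g,zr); d=p[:2]-c[0]; print(p,c,np.degrees(np.arctan2(d[1],d[0])),np.linalg.norm(d))
T=c[0]+d/np.linalg.norm(d)*.048; L=T-np.array([.514,.2965]); a=np.radians(36)
print("throat",T,"tote x off",L@[np.cos(a),np.sin(a)],"y",L@[-np.sin(a),np.cos(a)])
E
```

```text
17.93 pos [0.4637 0.3346 0.2478] jaw deg 36.1 q [-0.75  0.58  0.05  1.71 -0.01  0.85 -0.06] F [-0.7 -0.  -2.4] op 0.2
[0.4635446  0.3343055  0.24794355] (array([0.43201868, 0.3189459 ]), 64, np.float64(0.0013919832469609992)) 25.975602644826417 0.035068521877169766
throat [0.47516975 0.33996934] tote x off -0.005863699178821826 y 0.057991283177086864
```

The scoop lies about 10° off the jaw, so I turn it by 0.15 rad, move 6 mm towards the wall, and lower to reading 0.162.

Emit:
{"fn": "carry_out", "kwargs": {"linear": [[0.005,0.004,0],[0.005,0.004,0],[0.005,0.004,-0.03],[0.005,0.004,-0.05],[0.005,0.004,-0.07],[0.005,0.004,-0.082],[0.005,0.004,-0.085]], "roll": [0.075,0.15,0.15,0.15,0.15,0.15,0.15]}}

```text
clock: 18.57
tool_pos: [0.4666, 0.3367, 0.1608]
eef_rot: [0.384, 0.923, -0.002, 0.007]
contact_force: [-0.4, -1.5, -2.3]
opening: 0.201
```

```bash
python3 st.py
python3 - <<'E'
from h import *
s=snapshot("scene"); show(s,"s13",(300,200,420,310),5)
E
```

```text
18.57 pos [0.4666 0.3367 0.1608] jaw deg 44.8 q [-0.71  0.69 -0.    1.79  0.02  0.66  0.05] F [-0.4 -1.5 -2.3] op 0.201
```

View pics/s13.png

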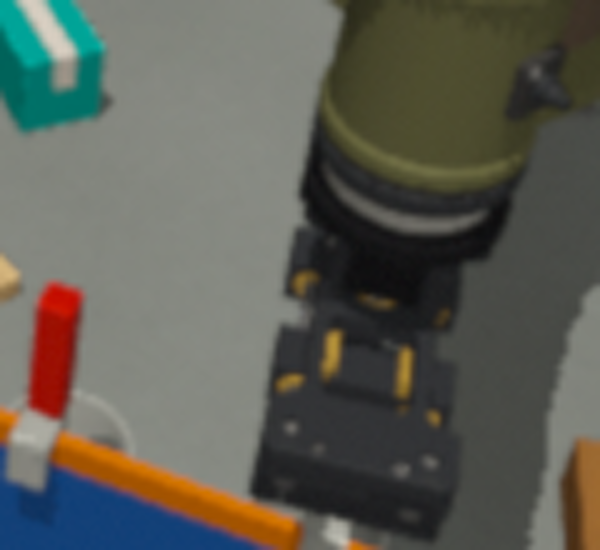

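Run:
```python
from cup import *
s=snapshot("scene"); show(s,"s14",(310,260,410,345),6)
t=snapshot("top"); st=status.get_state(); p=st["tool_pos"]
zr=p[2]-.128+.055; g=np.array([p[0]-.03,p[1]-.02]);c=cup(t,g,zr); d=p[:2]-c[0]; print(p,c,np.degrees(np.arctan2(d[1],d[0])),np.linalg.norm(d),st["contact_force"])
T=c[0]+d/np.linalg.norm(d)*.048; L=T-np.array([.514,.2965]); a=np.radians(36)
print("throat",T,"tote x off",L@[np.cos(a),np.sin(a)],"y",L@[-np.sin(a),np.cos(a)])
```

```text
[0.46855673 0.33818578 0.16340656] (array([0.43940399, 0.31856862]), 49, np.float64(0.004342573559041547)) 33.93698374133109 0.03513851515821954 [ 0.53856492  0.06599121 -1.27736182]
throat [0.47922729 0.3453661 ] tote x off 0.0005910574422794572 y 0.059972387372768714
```

View pics/s14.png

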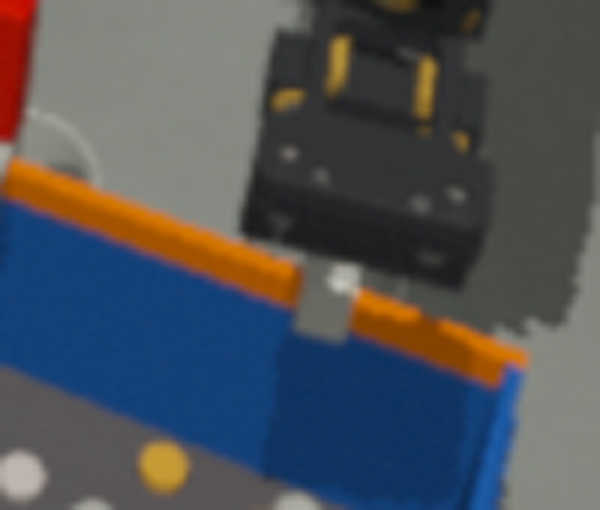

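The hook's tip is over the lip at (325,310), within 1 mm of the wall's middle. I lower until it touches.

Emit:
{"fn": "carry_out", "kwargs": {"linear": [[0,0,-0.004],[0,0,-0.007],[0,0,-0.009],[0,0,-0.009]], "roll": [0,0,0,0]}}

```text
clock: 19.05
tool_pos: [0.4688, 0.3383, 0.1548]
eef_rot: [0.385, 0.923, 0.001, 0.008]
contact_force: [0.1, -0.4, -1.5]
opening: 0.202
```

```bash
python3 st.py
```

```text
19.05 pos [0.4688 0.3383 0.1548] jaw deg 44.8 q [-0.71  0.7   0.    1.79  0.02  0.64  0.05] F [ 0.1 -0.4 -1.5] op 0.202
```

Emit:
{"fn": "carry_out", "kwargs": {"linear": [[0,0,-0.002],[0,0,-0.004],[0,0,-0.004]], "roll": [0,0,0]}}

```text
clock: 19.3
tool_pos: [0.4689, 0.3383, 0.1545]
eef_rot: [0.385, 0.923, 0.001, 0.009]
contact_force: [-7.5, -5.3, 26.4]
opening: 0.2
```

```bash
python3 st.py
```

```text
19.3 pos [0.4689 0.3383 0.1545] jaw deg 44.7 q [-0.71  0.7   0.    1.79  0.02  0.64  0.05] F [-7.5 -5.3 26.4] op 0.2
```

Emit:
{"fn": "carry_out", "kwargs": {"linear": [[0,0,0],[0,0,0],[0,0,0],[0,0,0],[0,0,0],[0,0,0],[0,0,0],[0,0,0]], "roll": [0,0,0,0,0,0,0,0], "gripper": 1}}

```text
clock: 19.97
tool_pos: [0.4689, 0.3383, 0.1543]
eef_rot: [0.385, 0.923, 0.001, 0.009]
contact_force: [1.2, -0.2, 0.7]
opening: 0.781
```

Emit:
{"fn": "carry_out", "kwargs": {"linear": [[0,0,0.02],[0,0,0.05],[0,0,0.08],[0,0,0.11],[0,0,0.14],[0,-0.04,0.14],[0,-0.08,0.14],[0,-0.12,0.14]], "roll": [0,0,0,0,0,0,0,0]}}

```text
clock: 20.63
tool_pos: [0.4688, 0.2174, 0.2948]
eef_rot: [0.384, 0.923, 0.002, 0.009]
contact_force: [-0.3, -0.7, -0.1]
opening: 1.003
```

```bash
python3 st.py
python3 - <<'E'
from h import *
s=snapshot("scene"); show(s,"s15",(230,180,430,330),4)
E
```

```text
20.63 pos [0.4688 0.2174 0.2948] jaw deg 44.9 q [-0.53  0.44  0.    1.8   0.01  0.88  0.24] F [-0.3 -0.7 -0.1] op 1.003
```

View pics/s15.png

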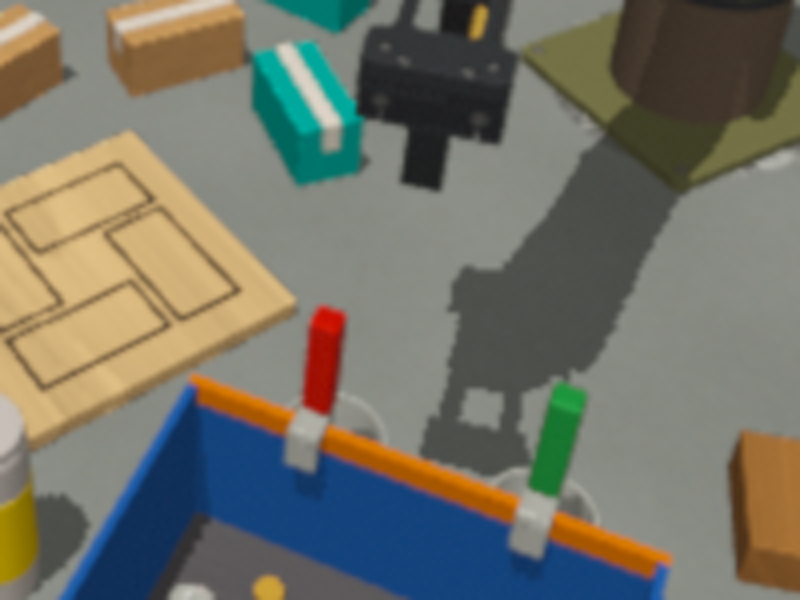

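Both scoops hang on the lip, with hooks at (305,440) and (535,525). Next come the cartons: A at (0.379,-0.236) goes to slot0, B at (0.487,-0.417) to slot2, and C at (0.539,-0.273) to slot3 last. First I move over A.

Emit:
{"fn": "carry_out", "kwargs": {"linear": [[-0.008,-0.041,-0.01],[-0.016,-0.082,-0.02],[-0.024,-0.123,-0.03],[-0.032,-0.164,-0.04],[-0.04,-0.205,-0.05],[-0.048,-0.246,-0.06],[-0.056,-0.287,-0.06],[-0.064,-0.328,-0.06]], "roll": [0.1,0.2,0.3,0.4,0.5,0.6,0.7,0.735]}}

```text
clock: 21.35
tool_pos: [0.4078, -0.1047, 0.2344]
eef_rot: [0.03, 0.999, 0.001, 0.01]
contact_force: [0.8, -0.0, 0.3]
opening: 1.002
```

```bash
cat > cart.py <<'E'
from h import *
def cartons(t):
    W=cloud(t);H=hsv(t); m=(W[:,:,2]>.052)&(W[:,:,2]<.09)&(W[:,:,0]<.72)&(W[:,:,1]<.12)&(W[:,:,1]>-.48)&(W[:,:,0]>.28)
    n,l,stt,c=cv2.connectedComponentsWithStats(m.astype(np.uint8)); o=[]
    for i in range(1,n):
        if stt[i,4]<150: continue
        k=l==i; h=np.median(H[k],0); P=W[k]; o.append((np.round(c[i]),int(stt[i,4]),h,rect(P),round(float(np.median(P[:,2])),4)))
    return o
if __name__=="__main__":
    for o in cartons(snapshot("top")): print(*o)
E
python3 st.py; python3 cart.py
```

```text
21.35 pos [ 0.4078 -0.1047  0.2344] jaw deg 86.5 q [ 0.3   0.4  -0.21  2.14  0.14  0.59  1.49] F [ 0.8 -0.   0.3] op 1.002
[295. 124.] 163 [18. 29. 84.] (array([ 706.1, -200.1]), 64.9, 27.2, 87.5) 0.0772
[319. 173.] 556 [ 15.  110.  219.5] (array([ 539. , -272.8]), 110.7, 57.1, 15.7) 0.0597
[374. 199.] 573 [ 15. 108. 219.] (array([ 448.7, -447.4]), 111.0, 57.0, -4.6) 0.0595
[311. 222.] 522 [ 15. 105. 219.] (array([ 378.6, -236.2]), 109.2, 56.0, -3.0) 0.0598
```

Carton B has been knocked to (0.449,-0.447). A is unchanged, so I pick it now.

Emit:
{"fn": "carry_out", "kwargs": {"linear": [[-0.01,-0.04,0],[-0.02,-0.08,0],[-0.029,-0.12,0],[-0.029,-0.1315,0],[-0.029,-0.1315,-0.04],[-0.029,-0.1315,-0.08],[-0.029,-0.1315,-0.12],[-0.029,-0.1315,-0.14]], "roll": [0,0.01,0.01,0.01,0.01,0.01,0.01,0.01]}}

```text
clock: 22.07
tool_pos: [0.3746, -0.2463, 0.0911]
eef_rot: [0.034, 0.999, -0.001, 0.007]
contact_force: [-0.1, 0.6, -0.9]
opening: 1.0
```

```bash
python3 st.py; python3 tips.py
python3 - <<'E'
from h import *
s=snapshot("scene"); show(s,"s16",(180,90,360,240),4)
E
```

```text
22.07 pos [ 0.3746 -0.2463  0.0911] jaw deg 86.1 q [ 0.54  0.71 -0.09  2.21  0.26  0.22  1.72] F [-0.1  0.6 -0.9] op 1.0
scene
 [ 0.3737 -0.2454  0.0893]
 (74, 'zmin', np.float64(0.1163), 'xy', array([ 0.3725, -0.2921]), 'a', array([-0.0513, -0.0422]), 'b', array([-0.0094,  0.0073]))
 (62, 'zmin', np.float64(0.1181), 'xy', array([ 0.3799, -0.1884]), 'a', array([0.0447, 0.0622]), 'b', array([-0.0094,  0.0077]))
top
 [ 0.3742 -0.2458  0.0915]
 None
 None
```

View pics/s16.png

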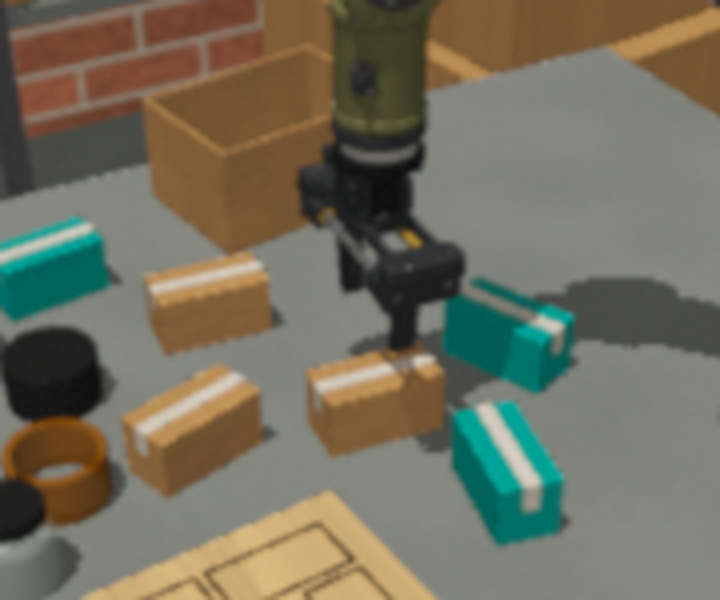

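Run:
```python
import numpy as np
D=[(.23,.581,.218,.69,-.195,1.566,.157,.9025),(.3652,.3689,.3055,.44,-.08,1.76,.04,.94),(.5441,.0874,.3018,.49,-.05,1.68,.03,.97),(.5928,.0069,.1798,.69,-.04,1.70,.04,.75),(.6009,.006,.3013,.56,-.04,1.54,.02,1.03),(.538,.2397,.2641,.59,-.02,1.62,.01,.94),(.5434,.2383,.1955,.67,-.02,1.7,.02,.77),(.4735,.2185,.3067,.44,-.02,1.76,.01,.93),(.465,.336,.2478,.58,.05,1.71,-.02,.85),(.4689,.3383,.1545,.7,0,1.79,.02,.64),(.4688,.2174,.2948,.44,0,1.8,.01,.88),(.4078,-.1047,.2344,.4,-.21,2.14,.14,.59),(.3746,-.2463,.0911,.71,-.09,2.21,.26,.22)]
A=[];b=[]
for x,y,z,q2,q3,q4,q5,q6 in D:
    R=np.hypot(x,y); f=q2+q4
    A.append([np.sin(q2),np.sin(f),1,0]);b.append(R);A.append([np.cos(q2),np.cos(f),0,1]);b.append(z)
p,r,_,_=np.linalg.lstsq(np.array(A),np.array(b),rcond=None);print(p,np.abs(np.array(A)@p-b).round(3))
L1,L2,d,h=p
from scipy.optimize import fsolve
for R,z in[(.447,.02),(.447,.0),(.447,-.02),(.47,.0),(.5,0),(.507,0),(.6,0),(.634,0)]:
    s=fsolve(lambda q:[L1*np.sin(q[0])+L2*np.sin(q[0]+q[1])+d-R,L1*np.cos(q[0])+L2*np.cos(q[0]+q[1])+h-z],[.8,2]);print(R,z,s,"q6",np.pi-sum(s))
```

```text
[0.55746702 0.33995066 0.00953245 0.00150343] [0.003 0.002 0.003 0.    0.002 0.    0.004 0.003 0.002 0.001 0.004 0.002
 0.001 0.001 0.    0.001 0.003 0.004 0.003 0.003 0.003 0.    0.002 0.
 0.001 0.002]
0.447 0.02 [0.87276848 2.23826847] q6 0.03055570839299726
0.447 0.0 [0.91847187 2.23941069] q6 -0.01628989793546598
0.447 -0.02 [0.96413553 2.23786449] q6 -0.060407367183421545
0.47 0.0 [0.9193487  2.17172711] q6 0.05051684225514874
0.5 0 [0.92516817 2.08305014] q6 0.13337434447048624
0.507 0 [0.92720598 2.06223782] q6 0.15214884967367048
0.6 0 [0.97471667 1.77721186] q6 0.38966413108239495
0.634 0 [1.00054264 1.66691204] q6 0.4741379717772096
```

Joint 6 would run out of range above the carton's middle (q6 about -0.02 at R=0.447). So I grip A 28 mm towards its +x end, which is also the end by the empty square in slot0.

Emit:
{"fn": "carry_out", "kwargs": {"linear": [[0.02,0.005,0],[0.033,0.008,0],[0.033,0.008,0],[0.033,0.008,-0.01],[0.033,0.008,-0.01]], "roll": [0.015,0.015,0.015,0.015,0.015]}}

```text
clock: 22.63
tool_pos: [0.4079, -0.2386, 0.084]
eef_rot: [0.026, 1.0, -0.001, 0.007]
contact_force: [0.0, 0.6, -0.9]
opening: 1.003
```

```bash
python3 st.py; python3 cart.py
```

```text
22.63 pos [ 0.4079 -0.2386  0.084 ] jaw deg 87.0 q [ 0.49  0.73 -0.1   2.15  0.25  0.26  1.7 ] F [ 0.   0.6 -0.9] op 1.003
[296. 124.] 157 [17. 31. 86.] (array([ 705.3, -198.7]), 61.3, 28.4, 89.4) 0.0773
[317. 165.] 269 [ 15. 110. 219.] (array([ 559.5, -266.4]), 68.3, 56.8, 16.4) 0.0594
[376. 196.] 344 [ 15. 110. 217.] (array([ 448.7, -447.9]), 110.2, 55.7, -4.2) 0.0594
[268. 237.] 575 [ 85. 124. 212.] (array([331. , -96.3]), 110.2, 56.1, 79.4) 0.0596
```

Emit:
{"fn": "carry_out", "kwargs": {"linear": [[-0.001,0.001,-0.02],[-0.001,0.001,-0.04],[-0.001,0.001,-0.06],[-0.001,0.001,-0.075],[-0.001,0.001,-0.075]], "roll": [0,0,0,0,0]}}

```text
clock: 23.1
tool_pos: [0.4053, -0.2375, 0.0081]
eef_rot: [0.027, 1.0, -0.001, 0.006]
contact_force: [0.1, 0.2, 0.1]
opening: 0.998
```

```bash
python3 st.py
```

```text
23.1 pos [ 0.4053 -0.2375  0.0081] jaw deg 86.9 q [ 0.45  0.89 -0.03  2.18  0.28  0.06  1.67] F [0.1 0.2 0.1] op 0.998
```

Emit:
{"fn": "carry_out", "kwargs": {"linear": [[0,0,0],[0,0,0],[0,0,0],[0,0,0],[0,0,0],[0,0,0],[0,0,0],[0,0,0]], "roll": [0,0,0,0,0,0,0,0], "gripper": 0, "grip_force": 45}}

```text
clock: 23.77
tool_pos: [0.4062, -0.2384, 0.009]
eef_rot: [0.027, 1.0, -0.002, 0.007]
contact_force: [1.2, -1.3, 7.1]
opening: 0.629
```

```bash
python3 st.py
```

```text
23.77 pos [ 0.4062 -0.2384  0.009 ] jaw deg 86.9 q [ 0.45  0.89 -0.02  2.18  0.28  0.06  1.67] F [ 1.2 -1.3  7.1] op 0.629
```

Carton A is gripped (opening 0.629, about 55 mm). I lift it and carry it to slot0.

Emit:
{"fn": "carry_out", "kwargs": {"linear": [[0,0,0.02],[0,0,0.05],[0,0,0.08],[0.03,0.027,0.1],[0.06,0.054,0.1],[0.09,0.081,0.1],[0.12,0.108,0.1],[0.145,0.13,0.1]], "roll": [0,0,0,0.05,0.1,0.148,0.148,0.148]}}

```text
clock: 24.43
tool_pos: [0.553, -0.105, 0.1092]
eef_rot: [-0.048, 0.999, -0.0, 0.007]
contact_force: [0.7, 0.6, -1.9]
opening: 0.634
```

Emit:
{"fn": "carry_out", "kwargs": {"linear": [[0.018,0.016,0],[0.018,0.016,0],[0.018,0.016,-0.02],[0.018,0.016,-0.04],[0.018,0.016,-0.055],[0.018,0.016,-0.055]], "roll": [0,0,0,0,0,0]}}

```text
clock: 24.93
tool_pos: [0.5676, -0.0887, 0.0511]
eef_rot: [-0.048, 0.999, 0.0, 0.004]
contact_force: [-0.3, 0.4, -3.9]
opening: 0.634
```

```bash
python3 st.py
python3 - <<'E'
from h import *
s=snapshot("scene"); show(s,"s17",(180,130,360,290),4)
t=snapshot("top"); W=cloud(t); st=status.get_state()
show(t,"t17",(200,110,330,240),5)
E
```

```text
24.93 pos [ 0.5676 -0.0887  0.0511] jaw deg 95.5 q [ 0.14  0.86 -0.12  1.85  0.21  0.43  1.54] F [-0.3  0.4 -3.9] op 0.634
```

View pics/s17.png

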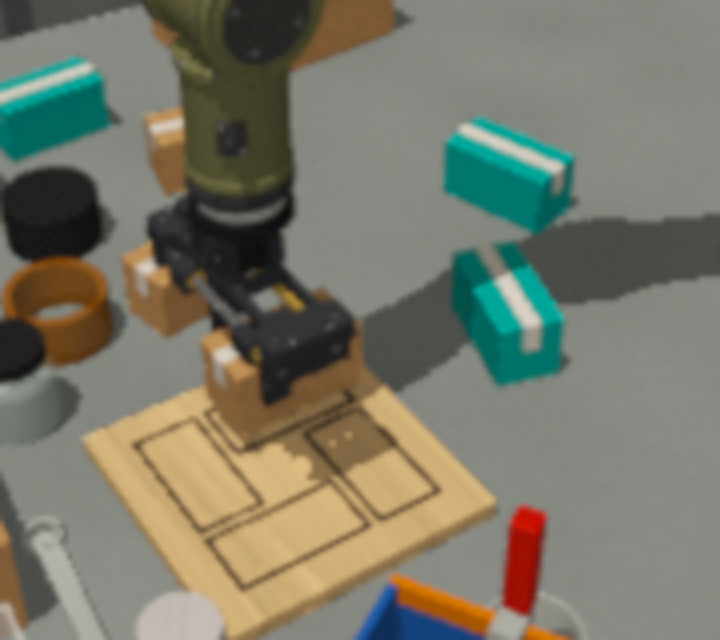

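View pics/t17.png

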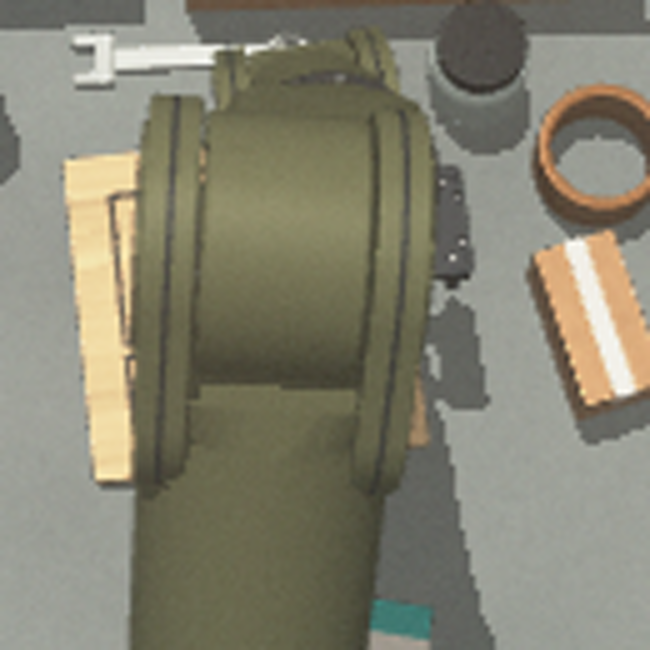

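Emit:
{"fn": "carry_out", "kwargs": {"linear": [[0.002,-0.003,-0.01],[0.002,-0.003,-0.018],[0.002,-0.003,-0.022],[0.002,-0.003,-0.024],[0.002,-0.003,-0.024]], "roll": [0,0,0,0,0]}}

```text
clock: 25.45
tool_pos: [0.5716, -0.092, 0.0293]
eef_rot: [-0.048, 0.999, -0.0, 0.006]
contact_force: [-0.4, -0.7, -3.9]
opening: 0.631
```

```bash
python3 st.py
```

```text
25.45 pos [ 0.5716 -0.092   0.0293] jaw deg 95.5 q [ 0.14  0.9  -0.11  1.85  0.22  0.39  1.54] F [-0.4 -0.7 -3.9] op 0.631
```

Emit:
{"fn": "carry_out", "kwargs": {"linear": [[-0.001,0,-0.002],[-0.001,0,-0.004],[-0.001,0,-0.004]], "roll": [0,0,0]}}

```text
clock: 25.7
tool_pos: [0.5709, -0.0918, 0.027]
eef_rot: [-0.048, 0.999, -0.0, 0.006]
contact_force: [-2.5, 1.7, 10.2]
opening: 0.628
```

```bash
python3 st.py
```

```text
25.7 pos [ 0.5709 -0.0918  0.027 ] jaw deg 95.5 q [ 0.14  0.91 -0.11  1.85  0.22  0.38  1.54] F [-2.5  1.7 10.2] op 0.628
```

Emit:
{"fn": "carry_out", "kwargs": {"linear": [[0,0,0],[0,0,0],[0,0,0],[0,0,0],[0,0,0],[0,0,0.02],[0,0,0.06],[0,0,0.1]], "roll": [0,0,0,0,0,0,0,0], "gripper": 1}}

```text
clock: 26.37
tool_pos: [0.5695, -0.0917, 0.1267]
eef_rot: [-0.048, 0.999, -0.0, 0.004]
contact_force: [0.8, -0.4, 0.3]
opening: 1.0
```

Emit:
{"fn": "carry_out", "kwargs": {"linear": [[0,0,0.03],[-0.01,-0.04,0.04],[-0.025,-0.08,0.04],[-0.04,-0.12,0.04],[-0.055,-0.16,0.04],[-0.07,-0.2,0.04],[-0.085,-0.24,0.04],[-0.1,-0.28,0.04]], "roll": [0,0,0,-0.03,-0.06,-0.1,-0.15,-0.175]}}

```text
clock: 27.03
tool_pos: [0.4707, -0.3668, 0.1667]
eef_rot: [0.04, 0.999, -0.0, 0.004]
contact_force: [-0.7, -0.5, -0.0]
opening: 1.003
```

```bash
python3 st.py; python3 cart.py
python3 - <<'E'
from h import *
s=snapshot("scene"); show(s,"s18",(170,100,350,270),4)
E
```

```text
27.03 pos [ 0.4707 -0.3668  0.1667] jaw deg 85.4 q [ 0.69  0.71 -0.18  1.71  0.17  0.72  1.92] F [-0.7 -0.5 -0. ] op 1.003
[296. 124.] 157 [16. 31. 87.] (array([ 705.1, -198.5]), 61.3, 29.1, 89.4) 0.0782
[265. 173.] 577 [ 15. 107. 227.] (array([543.4, -91.4]), 112.7, 55.8, 6.0) 0.0775
[319. 173.] 538 [ 15. 108. 224.] (array([ 539. , -272.5]), 111.1, 56.7, 15.9) 0.0596
[268. 237.] 589 [ 86. 122. 216.] (array([331.1, -96.3]), 110.2, 56.4, 79.8) 0.0597
```

View pics/s18.png

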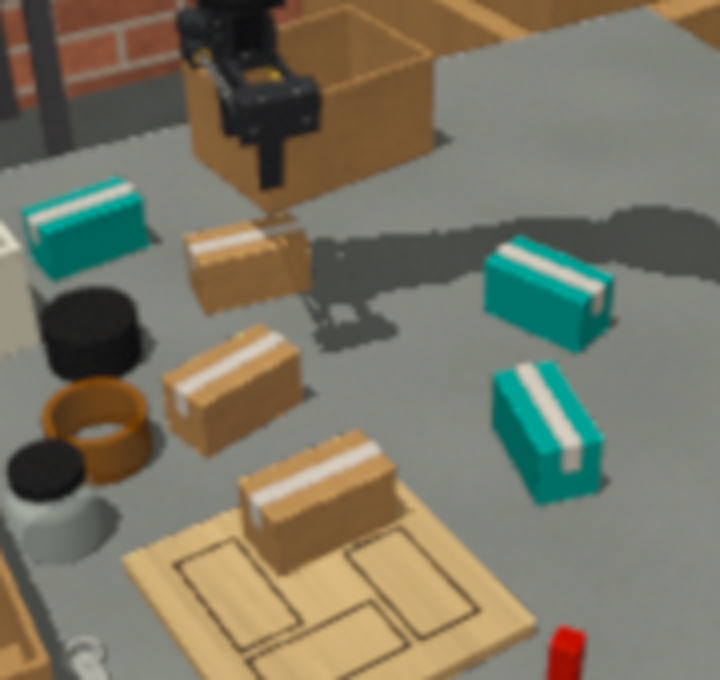

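Carton A lies at (543,-91) mm, 6.0° — 3.4 mm off slot0's centre. Next is B.

Emit:
{"fn": "carry_out", "kwargs": {"linear": [[-0.016,-0.04,0],[-0.032,-0.08,0],[-0.032,-0.08,0],[-0.032,-0.08,-0.03],[-0.032,-0.08,-0.06],[-0.032,-0.08,-0.08],[-0.032,-0.08,-0.08]], "roll": [0,0,0,0,0,0,0]}}

```text
clock: 27.72
tool_pos: [0.4317, -0.4521, 0.082]
eef_rot: [0.046, 0.999, -0.001, -0.001]
contact_force: [-1.1, 0.3, -1.1]
opening: 1.0
```

```bash
python3 st.py; python3 tips.py
python3 - <<'E'
from h import *
s=snapshot("scene"); show(s,"s19",(150,70,310,200),5); W=cloud(s); H=hsv(s); v,u=np.mgrid[:384,:512]
m=(u>205)&(u<260)&(v>145)&(v<190)&(W[:,:,2]>.056)&(W[:,:,2]<.064)&(W[:,:,1]<-.4)&(W[:,:,1]>-.5); print(m.sum(),rect(W[m]))
E
```

```text
27.72 pos [ 0.4317 -0.4521  0.082 ] jaw deg 84.7 q [ 0.82  0.86 -0.16  1.67  0.21  0.62  2.02] F [-1.1  0.3 -1.1] op 1.0
scene
 [ 0.433  -0.4531  0.0843]
 (28, 'zmin', np.float64(0.1059), 'xy', array([ 0.4337, -0.5024]), 'a', array([-0.0565, -0.0431]), 'b', array([-0.0075, -0.002 ]))
 (61, 'zmin', np.float64(0.1084), 'xy', array([ 0.4372, -0.395 ]), 'a', array([0.0486, 0.0643]), 'b', array([-0.007 ,  0.0102]))
top
 [ 0.4342 -0.4542  0.0861]
 None
 None
240 (array([ 446.1, -451.5]), 110.6, 61.9, -4.1)
```

View pics/s19.png

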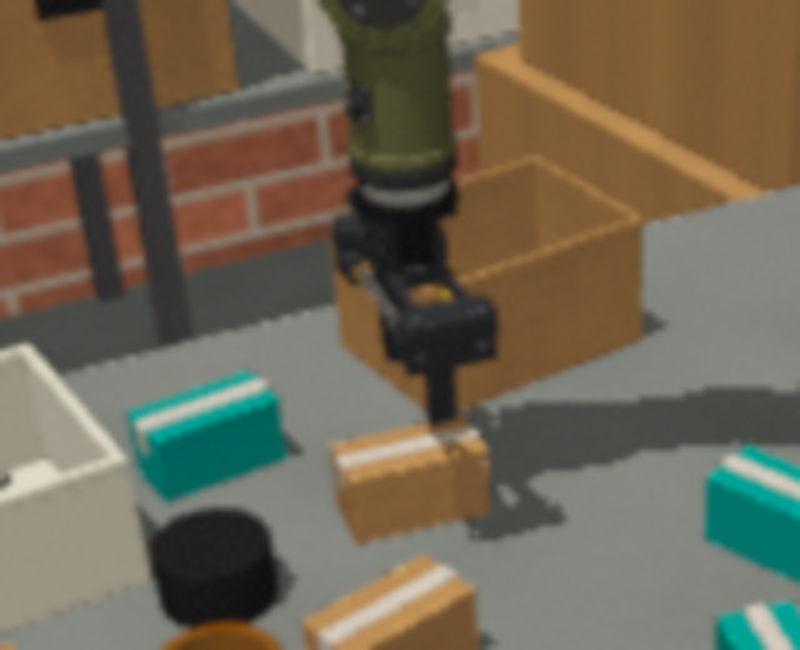

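Run:
```python
from h import *
t=snapshot("top"); W=cloud(t); m=(W[:,:,2]>.05)&(W[:,:,1]<-.49)&(W[:,:,1]>-.75)&(W[:,:,0]<.55)&(W[:,:,0]>.1); P=W[m]; print(len(P),P.min(0),P.max(0))
k=P[P[:,1]>-.6]; print(len(k),k[:,0].max() if len(k) else 0, k[:,1].max() if len(k) else 0)
st=status.get_state(); print(st["tool_pos"])
for y in (-.54,-.56,-.58): 
    q=P[np.abs(P[:,1]-y)<.01]; print(y,len(q),q.max(0) if len(q) else '')
```

```text
1207 [ 0.16040557 -0.74981382  0.05046869] [ 0.45599899 -0.49023962  0.4846486 ]
104 0.455998991707276 -0.49023961703521035
[ 0.43525251 -0.45533771  0.08785173]
-0.54 0 
-0.56 0 
-0.58 2 [ 0.18797646 -0.58963406  0.11686682]
```

Emit:
{"fn": "carry_out", "kwargs": {"linear": [[0.002,0.008,0],[0.002,0.008,0],[0.002,0.008,-0.03],[0.002,0.008,-0.06],[0.002,0.008,-0.083],[0.002,0.008,-0.083],[0.002,0.008,-0.083]], "roll": [0.01,0.01,0.01,0.01,0.01,0.01,0.01]}}

```text
clock: 28.5
tool_pos: [0.4373, -0.4467, 0.0049]
eef_rot: [0.041, 0.999, -0.004, 0.003]
contact_force: [0.6, -0.2, 0.4]
opening: 0.997
```

Emit:
{"fn": "carry_out", "kwargs": {"linear": [[0,0,0],[0,0,0],[0,0,0],[0,0,0],[0,0,0],[0,0,0],[0,0,0]], "roll": [0,0,0,0,0,0,0], "gripper": 0}}

```text
clock: 29.08
tool_pos: [0.4378, -0.4487, 0.0062]
eef_rot: [0.041, 0.999, -0.006, 0.004]
contact_force: [-0.7, -2.6, 7.3]
opening: 0.632
```

```bash
python3 st.py
```

```text
29.08 pos [ 0.4378 -0.4487  0.0062] jaw deg 85.3 q [ 0.79  0.98 -0.13  1.7   0.24  0.47  1.99] F [-0.7 -2.6  7.3] op 0.632
```

Emit:
{"fn": "carry_out", "kwargs": {"linear": [[0,0,0.02],[0,0,0.05],[0,0,0.08],[0,0.01,0.12],[0.012,0.05,0.13],[0.024,0.09,0.13],[0.036,0.13,0.13],[0.048,0.17,0.13]], "roll": [0,0,0,0,0.03,0.06,0.09,0.12]}}

```text
clock: 29.75
tool_pos: [0.4848, -0.2778, 0.1361]
eef_rot: [-0.019, 1.0, -0.005, 0.004]
contact_force: [0.7, 0.4, -3.4]
opening: 0.632
```

Emit:
{"fn": "carry_out", "kwargs": {"linear": [[0.012,0.04,0],[0.024,0.08,0],[0.036,0.12,0],[0.048,0.16,0],[0.06,0.2,0],[0.072,0.24,0],[0.084,0.28,0],[0.096,0.305,0]], "roll": [0.02,0.04,0.056,0.056,0.056,0.056,0.056,0.056]}}

```text
clock: 30.42
tool_pos: [0.5794, 0.0331, 0.1354]
eef_rot: [-0.05, 0.999, -0.003, 0.003]
contact_force: [0.2, 1.2, -3.5]
opening: 0.631
```

```bash
python3 st.py
python3 - <<'E'
from h import *
s=snapshot("scene"); show(s,"s20",(180,100,360,280),3.5)
E
```

```text
30.42 pos [0.5794 0.0331 0.1354] jaw deg 95.7 q [-0.08  0.74 -0.11  1.79  0.14  0.62  1.4 ] F [ 0.2  1.2 -3.5] op 0.631
```

View pics/s20.png

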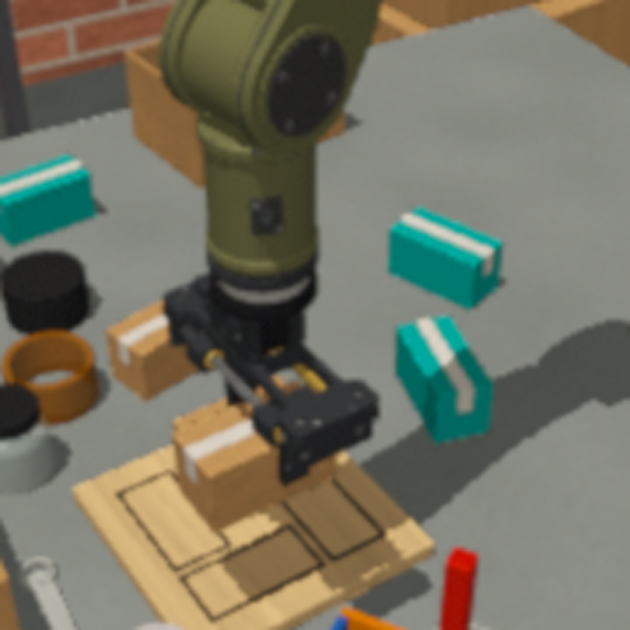

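Emit:
{"fn": "carry_out", "kwargs": {"linear": [[0.003,-0.007,0],[0.003,-0.007,-0.02],[0.003,-0.007,-0.05],[0.003,-0.007,-0.08],[0.003,-0.007,-0.1],[0.003,-0.007,-0.104],[0.003,-0.007,-0.104]], "roll": [0,0,0,0,0,0,0]}}

```text
clock: 31.05
tool_pos: [0.5843, 0.0325, 0.0302]
eef_rot: [-0.053, 0.999, -0.0, 0.004]
contact_force: [0.2, -0.1, -2.3]
opening: 0.629
```

```bash
python3 st.py
```

```text
31.05 pos [0.5843 0.0325 0.0302] jaw deg 96.0 q [-0.09  0.91 -0.08  1.82  0.17  0.41  1.39] F [ 0.2 -0.1 -2.3] op 0.629
```

Emit:
{"fn": "carry_out", "kwargs": {"linear": [[-0.002,-0.005,0],[-0.002,-0.006,0],[-0.002,-0.006,-0.003],[-0.002,-0.006,-0.006],[-0.002,-0.006,-0.007]], "roll": [-0.01,-0.01,-0.01,-0.01,-0.01]}}

```text
clock: 31.47
tool_pos: [0.583, 0.0263, 0.0243]
eef_rot: [-0.048, 0.999, -0.0, 0.004]
contact_force: [-4.5, 0.1, 12.5]
opening: 0.628
```

```bash
python3 st.py
```

```text
31.47 pos [0.583  0.0263 0.0243] jaw deg 95.5 q [-0.08  0.92 -0.08  1.83  0.17  0.39  1.38] F [-4.5  0.1 12.5] op 0.628
```

Emit:
{"fn": "carry_out", "kwargs": {"linear": [[0,0,0],[0,0,0],[0,0,0],[0,0,0],[0,0,0],[0,0,0.02],[0,0,0.06],[0,0,0.1]], "roll": [0,0,0,0,0,0,0,0], "gripper": 1}}

```text
clock: 32.13
tool_pos: [0.5815, 0.0263, 0.1242]
eef_rot: [-0.048, 0.999, -0.0, 0.002]
contact_force: [0.7, 0.7, 0.3]
opening: 1.003
```

Emit:
{"fn": "carry_out", "kwargs": {"linear": [[-0.003,-0.01,0.03],[-0.006,-0.05,0.04],[-0.009,-0.09,0.04],[-0.012,-0.13,0.04],[-0.015,-0.17,0.04],[-0.018,-0.21,0.04],[-0.02,-0.25,0.04],[-0.02,-0.288,0.04]], "roll": [0,0.03,0.06,0.09,0.12,0.15,0.18,0.18]}}

```text
clock: 32.8
tool_pos: [0.5604, -0.2644, 0.1641]
eef_rot: [-0.138, 0.99, -0.0, 0.002]
contact_force: [0.3, -0.0, -1.0]
opening: 0.998
```

```bash
python3 st.py; python3 cart.py
python3 - <<'E'
from h import *
s=snapshot("scene"); show(s,"s21",(170,100,350,280),3.8)
t=snapshot("top"); show(t,"t21",(200,110,360,240),5)
W=cloud(s); v,u=np.mgrid[:384,:512]
m=(W[:,:,2]>.055)&(W[:,:,2]<.064)&(np.hypot(W[:,:,0]-.539,W[:,:,1]+.2725)<.07); print("C by scene",m.sum(),rect(W[m]))
E
```

```text
32.8 pos [ 0.5604 -0.2644  0.1641] jaw deg 105.8 q [ 0.5   0.75 -0.24  1.64  0.23  0.78  2.01] F [ 0.3 -0.  -1. ] op 0.998
[296. 124.] 162 [17. 30. 86.] (array([ 705.9, -200.8]), 65.1, 27.5, -89.9) 0.0781
[228. 159.] 579 [ 15. 108. 226.] (array([593.2,  30.5]), 112.4, 56.0, 4.7) 0.0778
[265. 173.] 578 [ 15. 108. 227.] (array([543.3, -91.4]), 113.1, 55.7, 6.0) 0.0776
[268. 237.] 578 [ 86. 123. 215.] (array([331.2, -96.4]), 110.3, 56.3, 79.7) 0.0598
C by scene 346 (array([ 536.8, -274.8]), 113.6, 61.2, 13.7)
```

View pics/s21.png

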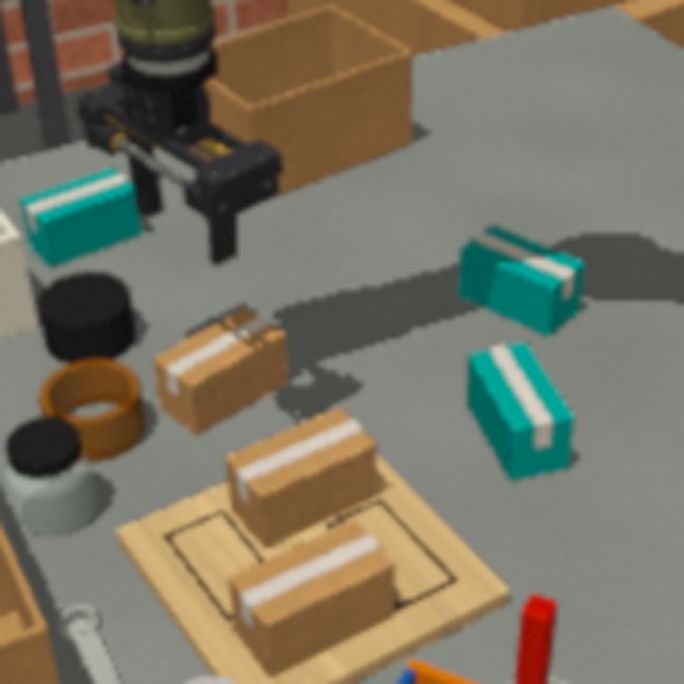

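View pics/t21.png

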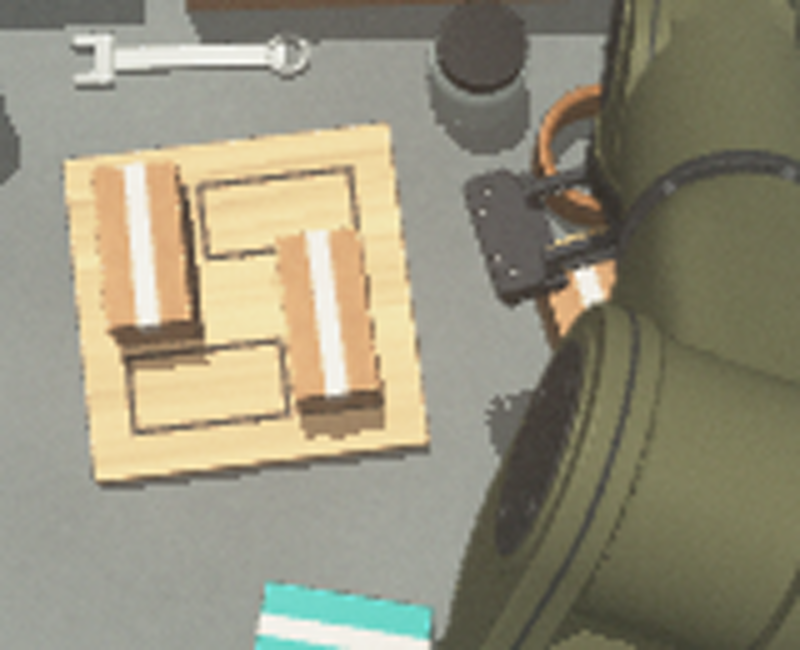

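Carton B lies at (593,30) mm, 4.7°, 3.7 mm off slot2's centre. Only C remains, seen at (220,370) in the scene crop and unmoved at (539,-272), 15.9°. I pick it up 25 mm towards its +x end.

Emit:
{"fn": "carry_out", "kwargs": {"linear": [[0.002,-0.001,-0.03],[0.002,-0.001,-0.06],[0.002,-0.001,-0.08],[0.002,-0.001,-0.08]], "roll": [0,0,0,0]}}

```text
clock: 33.28
tool_pos: [0.5593, -0.2645, 0.0797]
eef_rot: [-0.135, 0.991, 0.001, -0.002]
contact_force: [-0.5, -0.4, -0.6]
opening: 1.003
```

```bash
python3 st.py
```

```text
33.28 pos [ 0.5593 -0.2645  0.0797] jaw deg 105.5 q [ 0.48  0.87 -0.2   1.69  0.26  0.62  1.97] F [-0.5 -0.4 -0.6] op 1.003
```

Emit:
{"fn": "carry_out", "kwargs": {"linear": [[0.003,-0.001,-0.03],[0.003,-0.001,-0.06],[0.003,-0.001,-0.075],[0.003,-0.001,-0.075],[0.003,-0.001,-0.075]], "roll": [0,0,0,0,0]}}

```text
clock: 33.7
tool_pos: [0.5629, -0.2644, 0.0053]
eef_rot: [-0.135, 0.991, 0.002, -0.001]
contact_force: [0.3, 0.1, 0.1]
opening: 1.002
```

Emit:
{"fn": "carry_out", "kwargs": {"linear": [[0,0,0],[0,0,0],[0,0,0],[0,0,0],[0,0,0],[0,0,0],[0,0,0]], "roll": [0,0,0,0,0,0,0], "gripper": 0}}

```text
clock: 34.28
tool_pos: [0.5639, -0.2653, 0.0063]
eef_rot: [-0.135, 0.991, 0.001, -0.0]
contact_force: [-0.0, -1.3, 6.0]
opening: 0.633
```

```bash
python3 st.py
```

```text
34.28 pos [ 0.5639 -0.2653  0.0063] jaw deg 105.5 q [ 0.46  0.98 -0.17  1.69  0.29  0.49  1.95] F [-0.  -1.3  6. ] op 0.633
```

Emit:
{"fn": "carry_out", "kwargs": {"linear": [[0,0,0.02],[0,0,0.05],[0,0,0.09],[0,0,0.12],[-0.01,0.03,0.13],[-0.02,0.06,0.13],[-0.03,0.09,0.13],[-0.035,0.12,0.13]], "roll": [0,0,0,-0.12,-0.24,-0.36,-0.48,-0.6]}}

```text
clock: 34.95
tool_pos: [0.5265, -0.1442, 0.1363]
eef_rot: [0.167, 0.986, 0.001, -0.001]
contact_force: [-0.3, 0.3, -2.0]
opening: 0.631
```

Emit:
{"fn": "carry_out", "kwargs": {"linear": [[-0.005,0.03,0],[-0.01,0.06,0],[-0.015,0.09,0],[-0.02,0.115,0],[-0.021,0.115,0],[-0.021,0.115,0],[-0.021,0.115,0],[-0.021,0.115,0]], "roll": [-0.12,-0.24,-0.36,-0.48,-0.6,-0.72,-0.84,-0.96]}}

```text
clock: 35.62
tool_pos: [0.5047, -0.0284, 0.1359]
eef_rot: [0.606, 0.796, 0.001, -0.002]
contact_force: [-0.0, 0.0, -2.0]
opening: 0.63
```

```bash
python3 st.py
```

```text
35.62 pos [ 0.5047 -0.0284  0.1359] jaw deg 15.4 q [-0.19  0.68  0.25  2.01 -0.35  0.49  0.6 ] F [-0.  0. -2.] op 0.63
```

Ten more degrees to turn, then I check from above.

Emit:
{"fn": "carry_out", "kwargs": {"linear": [[0.003,-0.002,0],[0.003,-0.002,0],[0.003,-0.002,-0.02],[0.003,-0.002,-0.04],[0.003,-0.002,-0.04]], "roll": [-0.1,-0.175,-0.175,-0.175,-0.175]}}

```text
clock: 36.03
tool_pos: [0.5051, -0.0296, 0.0931]
eef_rot: [0.673, 0.74, -0.0, -0.004]
contact_force: [-1.3, 0.5, -1.7]
opening: 0.63
```

```bash
python3 st.py
python3 - <<'E'
from h import *
t=snapshot("top"); show(t,"t22",(200,100,330,230),5)
s=snapshot("scene"); show(s,"s22",(200,130,340,280),5)
W=cloud(s); st=status.get_state(); z=st["tool_pos"][2]-.0063+.06
m=(np.abs(W[:,:,2]-z)<.004)&(np.hypot(W[:,:,0]-.506,W[:,:,1]+.005)<.08)&(hsv(s)[:,:,2]>100); print("C by scene",z,m.sum(),rect(W[m]) if m.sum()>5 else 0)
W=cloud(t)
m=(np.abs(W[:,:,2]-z)<.006)&(np.hypot(W[:,:,0]-.506,W[:,:,1]+.005)<.08)&(hsv(t)[:,:,2]>100); print("C by top",z,m.sum(),rect(W[m]) if m.sum()>5 else 0)
E
```

```text
36.03 pos [ 0.5051 -0.0296  0.0931] jaw deg 5.4 q [-0.17  0.76  0.24  2.03 -0.45  0.4   0.52] F [-1.3  0.5 -1.7] op 0.63
C by scene 0.14918088189908915 468 (array([493.6,   2.2]), 102.7, 72.7, -83.3)
C by top 0.14918088189908915 77 (array([476.6,  26.7]), 47.3, 26.2, -55.6)
```

View pics/t22.png

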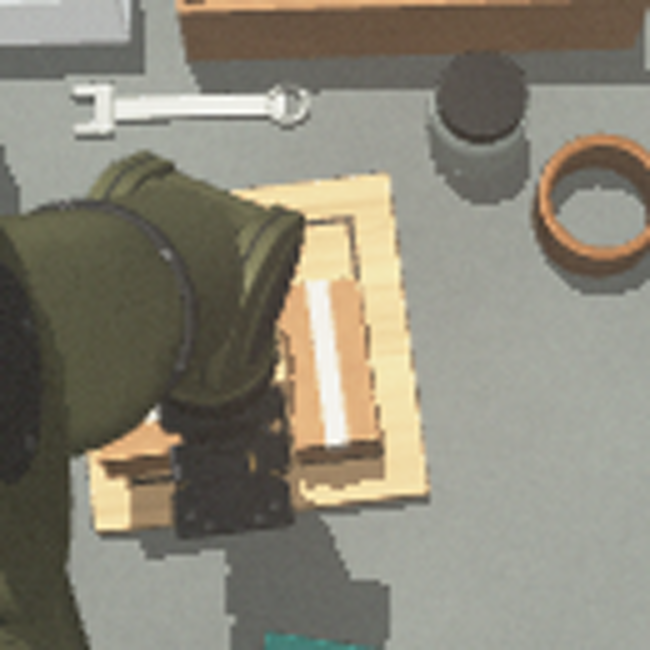

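View pics/s22.png

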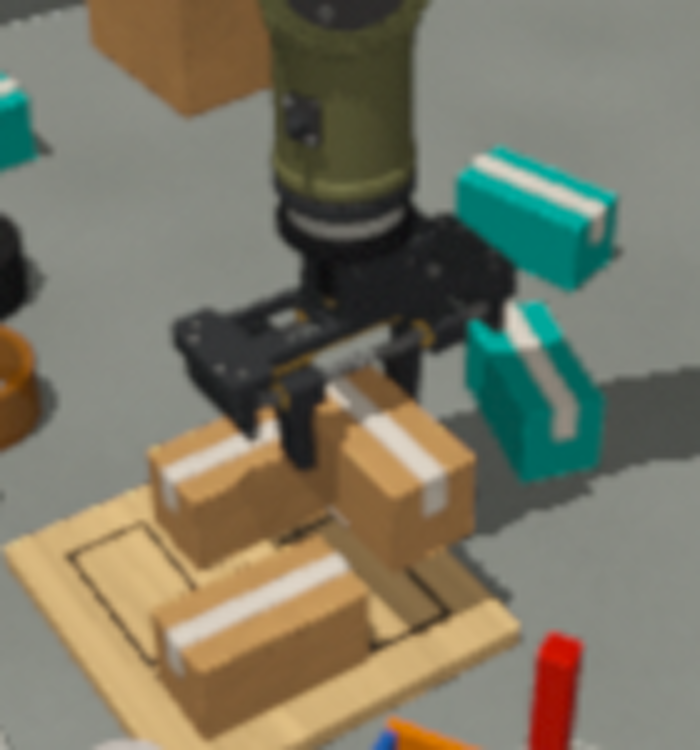

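```bash
python3 st.py
```

```text
36.13 pos [ 0.5067 -0.0302  0.0955] jaw deg 5.4 q [-0.18  0.76  0.24  2.03 -0.45  0.4   0.52] F [ 0.7  0.2 -1.3] op 0.635
```

Emit:
{"fn": "carry_out", "kwargs": {"linear": [[0.001,0,-0.02],[0.001,0,-0.04],[0.001,0,-0.055],[0.001,0,-0.06],[0.001,0,-0.06]], "roll": [0,0,0,0,0]}}

```text
clock: 36.55
tool_pos: [0.5075, -0.0302, 0.0353]
eef_rot: [0.673, 0.74, 0.0, -0.003]
contact_force: [0.1, 0.9, -1.5]
opening: 0.634
```

```bash
python3 st.py;python3 - <<'E'
from h import *
s=snapshot("scene"); show(s,"s23",(200,170,340,290),5)
E
python3 st.py
```

```text
36.55 pos [ 0.5075 -0.0302  0.0353] jaw deg 5.4 q [-0.12  0.87  0.16  2.05 -0.49  0.27  0.55] F [ 0.1  0.9 -1.5] op 0.634
36.6 pos [ 0.508  -0.0303  0.036 ] jaw deg 5.4 q [-0.12  0.86  0.16  2.05 -0.49  0.27  0.55] F [-0.6  0.5 -1.2] op 0.628
```

View pics/s23.png

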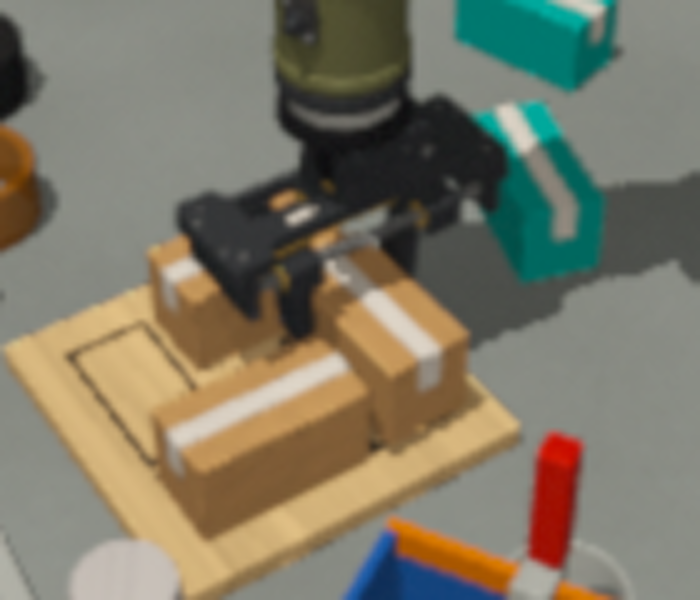

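C is going into slot3 with clear gaps to its neighbours and no side force. I lower the last 12 mm.

Emit:
{"fn": "carry_out", "kwargs": {"linear": [[0,0,-0.005],[0,0,-0.009],[0,0,-0.012],[0,0,-0.013],[0,0,-0.013]], "roll": [0,0,0,0,0]}}

```text
clock: 37.02
tool_pos: [0.5084, -0.0302, 0.0242]
eef_rot: [0.673, 0.74, 0.001, -0.002]
contact_force: [-1.5, 0.7, 9.5]
opening: 0.635
```

```bash
python3 st.py
```

```text
37.02 pos [ 0.5084 -0.0302  0.0242] jaw deg 5.4 q [-0.11  0.89  0.14  2.05 -0.5   0.24  0.56] F [-1.5  0.7  9.5] op 0.635
```

Emit:
{"fn": "carry_out", "kwargs": {"linear": [[0,0,0],[0,0,0],[0,0,0],[0,0,0],[0,0,0],[0,0,0.02],[0,0,0.05],[0,0,0.09]], "roll": [0,0,0,0,0,0,0,0], "gripper": 1}}

```text
clock: 37.68
tool_pos: [0.5066, -0.0301, 0.1134]
eef_rot: [0.673, 0.74, -0.0, -0.004]
contact_force: [0.9, 0.2, 0.3]
opening: 1.001
```

Emit:
{"fn": "carry_out", "kwargs": {"linear": [[0,0,0.04],[0,0,0.08],[0,-0.03,0.12],[-0.01,-0.07,0.14],[-0.02,-0.11,0.14],[-0.03,-0.15,0.14],[-0.04,-0.19,0.14],[-0.04,-0.23,0.14]], "roll": [0,0,0,0,0,0,0,0]}}

```text
clock: 38.35
tool_pos: [0.4647, -0.2543, 0.2536]
eef_rot: [0.673, 0.74, -0.0, -0.005]
contact_force: [1.0, 0.3, 0.0]
opening: 1.001
```

```bash
python3 st.py; python3 cart.py
python3 - <<'E'
from cup import *
t=snapshot("top"); show(t,"t24",(60,100,320,260),3)
s=snapshot("scene"); show(s,"s24",(150,120,420,330),2.9)
W=cloud(t)
m=(W[:,:,2]>.013)&(W[:,:,2]<.023)&(W[:,:,0]>.4)&(W[:,:,0]<.72)&(W[:,:,1]>-.18)&(W[:,:,1]<.11); n,l,S,c=cv2.connectedComponentsWithStats(m.astype(np.uint8)); k=l==(1+np.argmax(S[1:,4]));print("pallet",rect(W[k]))
for b in ["tape_roll","spray_can","jar","wrench","reel","block"]:
    for d in cut_out(t,b)[:1]:
        P=W[d["region"]]; print(b,round(d["confidence"],2),rect(P[P[:,2]>.004])[0])
H=hsv(t);v,u=np.mgrid[:384,:512]
for n,a,b in(("red",172,9),("green",50,80)):
    h=H[:,:,0]; hm=((h>=a)|(h<b)) if a>b else ((h>a)&(h<b))
    m=hm&(H[:,:,1]>90)&(W[:,:,2]>.205)&(W[:,:,2]<.235)&(u<200); 
    if m.any(): print(n,m.sum(),W[m].mean(0))
WS=cloud(s);HS=hsv(s)
for n,a,b in(("red",172,6),("green",50,80)):
    h=HS[:,:,0]; hm=((h>=a)|(h<b)) if a>b else ((h>a)&(h<b))
    m=hm&(HS[:,:,1]>130)&(WS[:,:,2]>.14)&(WS[:,:,2]<.235)&(WS[:,:,1]>.15); P=WS[m]; k=P[:,2]
    print(n,m.sum(),"top",P[k>.205].mean(0),"bot",P[k<.16].mean(0))
E
```

```text
38.35 pos [ 0.4647 -0.2543  0.2536] jaw deg 5.4 q [ 0.16  0.55  0.41  1.82 -0.29  0.84  0.81] F [1.  0.3 0. ] op 1.001
[296. 124.] 159 [18. 31. 89.] (array([ 705.6, -200.5]), 65.2, 28.0, 89.0) 0.0777
[233. 171.] 1095 [ 16. 107. 228.] (array([563.2,   5.5]), 174.6, 110.8, 5.7) 0.0779
[264. 169.] 438 [ 16. 108. 229.] (array([546.7, -91. ]), 107.7, 55.6, 6.0) 0.0777
pallet (array([574.7, -33. ]), 230.1, 215.7, -84.8)
tape_roll 0.49 [512.2 -38.6]
spray_can 0.88 [722.2 163.9]
jar 0.91 [ 730.1 -206.3]
wrench 0.82 [749.8   3.9]
block 0.57 [270.2 373.7]
red 40 [0.53962425 0.23613733 0.2163361 ]
green 39 [0.45879158 0.33940806 0.21510863]
red 211 top [0.54325978 0.23879798 0.21499844] bot [0.54821814 0.24247412 0.15371015]
green 207 top [0.46369288 0.34235622 0.21469819] bot [0.46948742 0.34702174 0.15461136]
```

View pics/t24.png

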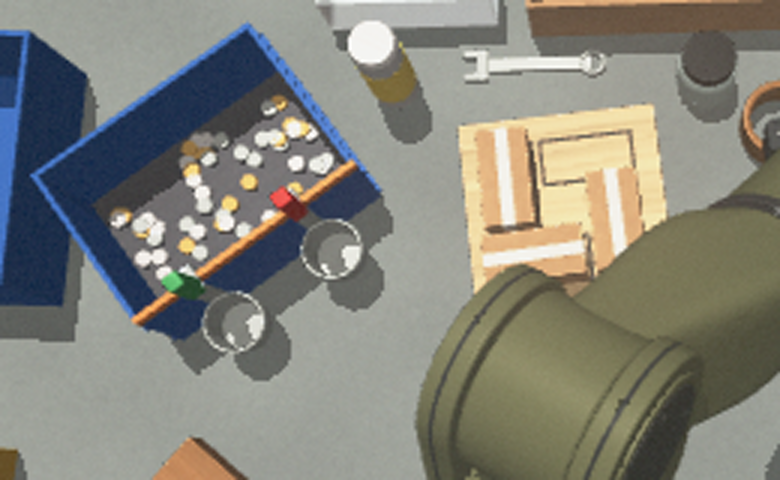

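View pics/s24.png

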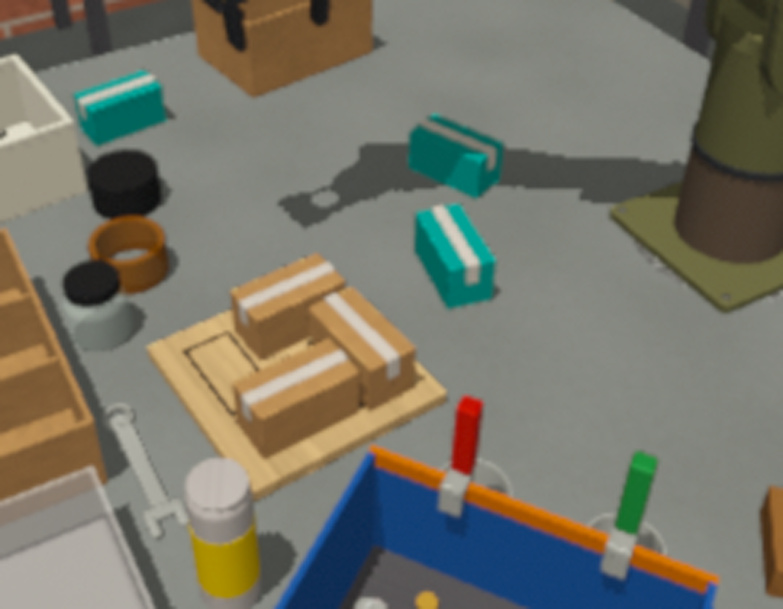

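Everything looks in place. The arm hides part of C, so I move it aside for a final check.

Emit:
{"fn": "carry_out", "kwargs": {"linear": [[0.005,-0.04,0.02],[0.01,-0.08,0.04],[0.01,-0.12,0.05],[0.01,-0.16,0.05],[0.01,-0.2,0.05],[0.01,-0.2,0.05],[0.01,-0.2,0.05]], "roll": [0,0,0,0,0,0,0]}}

```text
clock: 39.38
tool_pos: [0.4765, -0.4527, 0.3024]
eef_rot: [0.673, 0.74, -0.001, -0.005]
contact_force: [0.8, 0.6, 0.4]
opening: 0.998
```

```bash
python3 st.py
python3 - <<'E'
from h import *
t=snapshot("top"); show(t,"t25",(200,110,330,240),5)
W=cloud(t); m=(np.abs(W[:,:,2]-.078)<.004)
R=np.array([[np.cos(.0942),np.sin(.0942)],[-np.sin(.0942),np.cos(.0942)]])
Q=(W[:,:,:2]-np.array([.5676,-.0339]))@R.T*1000
def fit(k,n):
    P=W[k]; print(n,k.sum(),rect(P),"pallet",np.round(R@(np.array(rect(P)[0])-[567.6,-33.9]),1)); A=np.c_[P[:,:2],np.ones(len(P))]; print("  tilt",np.linalg.lstsq(A,P[:,2],rcond=None)[0][:2].round(3), P[:,2].mean())
fit(m&(Q[:,:,0]<-27)&(Q[:,:,0]>-120)&(Q[:,:,1]>-26)&(Q[:,:,1]<110),"C slot3")
fit(m&(Q[:,:,0]>-27)&(Q[:,:,0]<110)&(Q[:,:,1]>20)&(Q[:,:,1]<110),"B slot2")
fit(m&(Q[:,:,0]<60)&(Q[:,:,0]>-110)&(Q[:,:,1]<-25)&(Q[:,:,1]>-110),"A slot0")
p=(W[:,:,2]>.012)&(W[:,:,2]<.086)&(np.abs(Q[:,:,0])<130)&(np.abs(Q[:,:,1])<130); print("pallet",rect(W[p]))
for b in ["tape_roll","reel"]:
    for d in cut_out(t,b)[:2]:
        P=W[d["region"]]; print(b,round(d["confidence"],2),rect(P[P[:,2]>.004])[0])
E
```

```text
39.38 pos [ 0.4765 -0.4527  0.3024] jaw deg 5.4 q [ 0.49  0.69  0.41  1.35 -0.28  1.17  1.02] F [0.8 0.6 0.4] op 0.998
C slot3 498 (array([ 5.047e+02, -4.000e-01]), 109.9, 57.4, -83.3) pallet [-59.5  39.3]
  tilt [-0.008  0.002] 0.07801242078953728
B slot2 468 (array([592.6,  30.4]), 111.1, 55.5, 4.5) pallet [30.9 61.7]
  tilt [-0.004  0.004] 0.07805324751410397
A slot0 487 (array([543.7, -91.2]), 110.3, 55.7, 6.3) pallet [-29.2 -54.8]
  tilt [0.003 0.003] 0.07780019864964094
pallet (array([567.6, -33.8]), 231.2, 230.4, 5.3)
tape_roll 0.72 [ 659.3 -283. ]
tape_roll 0.18 [266.9 370.2]
reel 0.93 [ 620.7 -415.9]
reel 0.65 [567.4 -33.6]
```

View pics/t25.png

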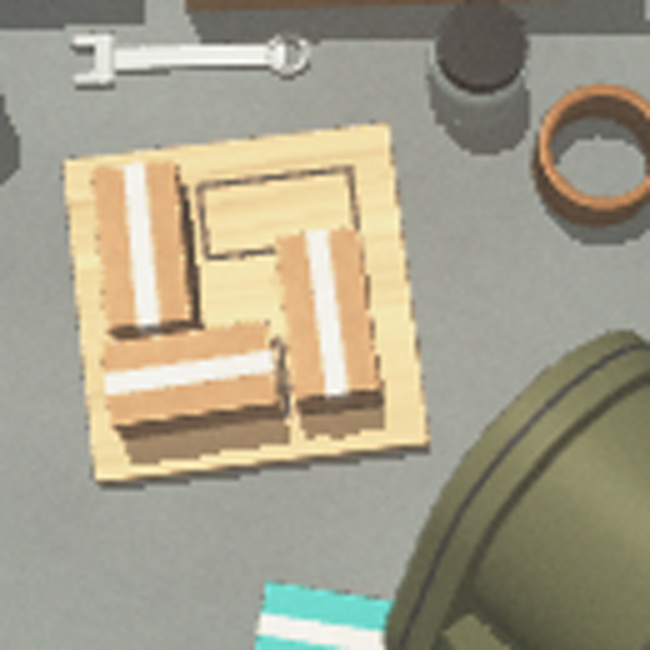

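C is 8.4 mm off slot3's centre, inside the 14 mm limit, and it stays clear of A. All three cartons are flat, so I hand in.

```bash
python3 -c "
from plant import finish_job
print(finish_job())"
```

```text
the job is handed in; nothing more can be done
None
```

The job is handed in: both scoops hang by their hooks on the orange lip, and the three brown cartons lie flat in three of the four outlines. That took about 39 s of the 210 s, and no verdict was reported. I left the turquoise look-alikes alone, and slot1 stays empty because only three cartons were there.

**Scoops:** the last pictures show both hooks over the lip and both cups clear of the bench. The lean is about 0.1 rad, against the limit of 0.3. I did not measure the hook positions on the lip after letting go; just before, both were within about 2 mm of the wall's middle.

**Cartons:** each one's tilt was under 0.01 rad in the last check.

| Outline | Off the outline's centre (limit 14 mm) | Turned from the outline (limit 0.17 rad, about 10°) |
|---|---|---|
| slot0 | about 4 mm | about 1° |
| slot2 | about 4 mm | about 1° |
| slot3 | about 8 mm | about 1° |

The slot3 carton is the loosest fit. I aimed it about 4 mm away from its neighbour and it ended about 8 mm off, which I left because it is within the limit.

**What failed or disagreed:**
- **Height reading:** the arm's reported height was about 40 mm lower than the fingertips showed in the depth images. The first try at the green scoop closed above its grip and pushed on it with about 31 N, moving it by a few millimetres. I corrected for the offset and the second grasp held.
- **Knocked carton:** one carton was knocked about 5 cm aside before I reached it, so I measured it again first.
- **Bystanders:** I never touched them. My readings for the spray can and jar shifted by 10 to 16 mm between pictures. I put that down to the outlines the networks drew and did not check it further.

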